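# Load, clamp and wind in specimen mounts on a microscope inspection stage

## Robot

A 6-joint arm with a two-finger parallel gripper is mounted at the origin on the work surface. World frame = base frame: x ahead of the robot, y to its left, z up, the work surface at z = 0. Lengths are in m, angles in rad, forces in N, time in s.
With the tool pointing down it reaches from about 0.275 to 0.775 m from the base axis. Payload 14.6 kg.
Tool frame: the origin (TCP) lies midway between the tips of the shut fingers; the grasp point (between the pads) lies 19 mm behind it; z points along the fingers, y is the line along which they close (so a half turn about z gives the same grasp; the last joint's range is limited). The gripper opens to 85 mm and grips with 20 to 120 N. Pads are 22 mm wide; open, the fingers measure 114 mm over their backs; the gripper's body (76 mm by 85 mm) begins 54 mm behind the grasp point. The pads swing forward as they close: fully open they stand 13 mm farther back than shut.
Start: joints at [-1.489, 0.263, -0.048, 1.259, 0, 1.415], TCP at [0.123, -0.51, 0.193] pointing down, gripper open.
Joint ranges: [-2.65, 2.65], [-0.89, 1.7], [-1.18, 1.37], [-2.13, 2.11], [-1.35, 1.29], [-3.14, 3.14]. Speed limits (rad/s): [1.89, 1.89, 2.57, 2.79, 3.14, 3.14].

## Interface

Orientations are given as a rotation vector (axis times angle).
In Python, from bench import env, get_image, ticket, spotter gives the robot as it stands.
- The arm moves only by the tool play_rows, never from a script. Its argument "plan" is one flat list of numbers, 7 for each row, row after row: the turn, a rotation vector about the tool's x, y, z in degrees, then the shift along the tool's x, y, z in mm, then the closure, from -1 (fully open) to 1 (shut). In form: [ax, ay, az, dx, dy, dz, gripper, ax, ay, az, dx, dy, dz, gripper, ...]. A call has 1 to 12 rows; each row shifts and turns the commanded pose from where the row before left it, along the tool's axes as they then stand; what a row does not reach is not made up. A row lasts 1/10 s, in which the tool goes at most 50 mm and 8.59 degrees, less where a joint would pass 70% of its speed; a pose out of reach is approached as far as the arm can. A call is refused whole if a number of a shift passes 50 or a number of a turn 8.59, either way. A call with a gripper value outside its range is refused whole. The fingers move at their own pace and stop on an object; the grip force is fixed at half the most. Time passes only in rows, so rows that do not move let the fingers close. It gives the time, the measured TCP pose, the force, the opening and the grip force at its end, in the units of the state.
- env.state(): the state, without advancing time (a new reading comes with each control period).
- get_image(name): name is "scene" or "top" or "wrist"; returns a dict with "color" (400x640x3 uint8, red, green, blue), "fx", "fy", "cx", "cy" (pixels), "dist" ([k1, k2, p1, p2, k3] as OpenCV has them; the pictures are not rectified), "R" (3x3) and "t" (3): a world point X has camera coordinates R X + t. Camera axes: x right, y down, z forward; pixel columns grow to the right and rows downward; lengths in m; the calibration is good to about 2 mm. A picture is of the moment at which its call begins. There is no depth.
- ticket.finish_job(): hands the job in; it is judged then, once.
Trained networks look in a picture, given as the dict that the camera call returned (one of the last four; its "shot" number tells which), for a name from the list of things; names that differ only in an ending like _2 or _b are one class to them, and where a whole thing is asked for, a point or a joint stands for the part that bears it (a point fixed in the world has none). Each returns a list of dicts, best first, with "confidence" (0 to 1); they miss things now and then, are a little off and sometimes report something else, mostly with a low value. They report only what shows in the picture. A call takes as long as a camera call.
- spotter.look_for(thing, picture): "bbox" ([centre column, centre row, width, height] in pixels, round what is visible of it).
- spotter.masks_of(thing, picture): "region" (400x640 bool, what is visible of it) and "bbox" ([centre column, centre row, width, height] in pixels, round what is visible of it).
- spotter.place_of(thing, picture): "pixel" ([row, column] in pixels: a listed point, or the origin of a listed thing).
The state is a dict: "time": time; "qpos": joint angles; "qd": joint speeds; "joint_torque": joint torques, N m; "tcp_pos": TCP position; "orientation": TCP orientation; "contact_force": force on the tool from outside, world axes, zero at the start; "wrist_torque": the same for the moment, N m; "finger_gap": opening from 0.0 (shut) to 1.0 (fully open); "gripper_force": force on a finger pad.
Only numpy, scipy, OpenCV 4.12 (cv2) and the standard library are available. Lean on these libraries where they do the work, as an engineer would, in place of code of your own. Each camera call takes 0.05 s, during which the arm holds its last target. There are 200 camera calls.

## Task

Put every specimen mount from the blue mat upright and fully down into the round seats of the stage carriage, one to a seat. Then use the orange T-key to turn both red clamps clockwise to their stops so that their arms lie along the row over the seats, and put the key back in its blue stand; after clamping, also wind the hand crank clockwise, about three full turns, until the carriage is at its far stop under the inspection camera. Leave everything else on the bench where it is.

Things in the scene. Friction and masses are not known exactly. Their poses are not given: they have to be found in the camera images.
- mount1: specimen mount (green), one of up to four (absent ones read None): resin cylinder 30 mm diameter, 26 mm tall, 45 g, with a small steel specimen in its top face; starts upright on the blue mat (190 x 190 mm, top 2 mm above the table). Origin: centre of its underside, z up.
- mount2: specimen mount (yellow), one of up to four (absent ones read None): resin cylinder 30 mm diameter, 26 mm tall, 45 g, with a small steel specimen in its top face; starts upright on the blue mat (190 x 190 mm, top 2 mm above the table). Origin: centre of its underside, z up.
- mount3: specimen mount (white), one of up to four (absent ones read None): resin cylinder 30 mm diameter, 26 mm tall, 45 g, with a small steel specimen in its top face; starts upright on the blue mat (190 x 190 mm, top 2 mm above the table). Origin: centre of its underside, z up.
- mount4: specimen mount (terracotta), one of up to four (absent ones read None): resin cylinder 30 mm diameter, 26 mm tall, 45 g, with a small steel specimen in its top face; starts upright on the blue mat (190 x 190 mm, top 2 mm above the table). Origin: centre of its underside, z up.
- seat1 (a point): centre of the floor of round seat 1 of 4 in the carriage: blind hole 33 mm wide, 9 mm deep, its mouth (the carriage's top) 44 mm above the table. A fully seated mount's origin is at this point and it stands 17 mm out. Seats lie at -88, -22, +22, +88 mm along y from the carriage's centre. Axes: the stage's; z up, y along the row towards the camera. Any mount in any seat.
- seat2 (a point): centre of the floor of round seat 2 of 4 in the carriage: blind hole 33 mm wide, 9 mm deep, its mouth (the carriage's top) 44 mm above the table. A fully seated mount's origin is at this point and it stands 17 mm out. Seats lie at -88, -22, +22, +88 mm along y from the carriage's centre. Axes: the stage's; z up, y along the row towards the camera. Any mount in any seat.
- seat3 (a point): centre of the floor of round seat 3 of 4 in the carriage: blind hole 33 mm wide, 9 mm deep, its mouth (the carriage's top) 44 mm above the table. A fully seated mount's origin is at this point and it stands 17 mm out. Seats lie at -88, -22, +22, +88 mm along y from the carriage's centre. Axes: the stage's; z up, y along the row towards the camera. Any mount in any seat.
- seat4 (a point): centre of the floor of round seat 4 of 4 in the carriage: blind hole 33 mm wide, 9 mm deep, its mouth (the carriage's top) 44 mm above the table. A fully seated mount's origin is at this point and it stands 17 mm out. Seats lie at -88, -22, +22, +88 mm along y from the carriage's centre. Axes: the stage's; z up, y along the row towards the camera. Any mount in any seat.
- clamp_a_socket (a point): mouth centre, 79 mm above the table, of the upward square recess (11.5 x 11.5, 11 mm deep, chamfered) in the brass head (24 x 24 x 16 mm) of captive clamp A, in the row midway between seats 1 and 2. Its red two-armed bar (75 x 13 x 7 mm, underside 2 mm above seated mounts) turns with it. Site axes turn with the clamp: x along the bar, z up; recess sides parallel to x and y.
- clamp_b_socket (a point): mouth centre, 79 mm above the table, of the upward square recess (11.5 x 11.5, 11 mm deep, chamfered) in the brass head (24 x 24 x 16 mm) of captive clamp B, in the row midway between seats 3 and 4. Its red two-armed bar (75 x 13 x 7 mm, underside 2 mm above seated mounts) turns with it. Site axes turn with the clamp: x along the bar, z up; recess sides parallel to x and y.
- clamp_a (a joint): angle (rad) of clamp A, growing clockwise seen from above: about 0 to 0.25 at the start = open (bar across the row, leaving the seats free), 1.57 = stop, tight (bar along the row, over the two seats beside it). Friction 0.05 N m; stays where it is left. Turn it with the T-key.
- clamp_b (a joint): angle (rad) of clamp B, growing clockwise seen from above: about 0 to 0.25 at the start = open (bar across the row, leaving the seats free), 1.57 = stop, tight (bar along the row, over the two seats beside it). Friction 0.05 N m; stays where it is left. Turn it with the T-key.
- tkey: T-key, 90 g: square steel shaft 10 x 10 mm (last 3 mm 8.5 x 8.5), 70 mm long, upright; orange cross-bar on top, 80 mm long (key x), 14 mm wide (key y), from 70 to 86 mm above the tip, centred on the shaft. Origin: centre of the tip's end; z up the shaft to the bar. In a clamp recess the tip goes 11 mm below the mouth, with about 0.17 rad of turning play each way.
- rack_floor (a point): centre of the floor of the square hole (12 x 12 mm, 35 mm deep, 1 mm chamfer) in the key's stand, a fixed blue block 44 x 44 x 45 mm; the hole's mouth is 45 mm above the table, this point 10 mm. Site axes parallel to the hole's sides, z up. The key stands here at the start and must stand here at the end, with its origin at this point.
- crank_axis (a point): point on the crank's vertical axis at the middle height of the handle (102 mm above the table); fixed on the stage, at the end of the carriage's way away from the camera. Axes: those of the stage.
- crank_handle (a point): middle of the crank handle: an upright yellow cylinder, 18 mm diameter, from 76 to 121 mm above the table, free to spin about its own axis, 45 mm from the crank axis. The steel crank arm lies just below it. This point is 102 mm above the table.
- crank (a joint): angle (rad) of the hand crank, growing clockwise seen from above, 0 to 18.85 (three full turns, with a stop at each end); starts at 0 to 0.6. At 0 the handle lies on the -x side of the axis in the stage's frame. Geared to the carriage: 33 mm of carriage travel a turn. Light: a few newtons at the handle.
- carriage (a joint): travel (m) of the carriage (aluminium block, 90 mm in x, 220 mm in y) along the stage's +y, 0 to 0.10; 0.10 = far stop under the camera (crank at 18.85). Moved only by the crank. The camera tube (38 mm diameter, lowest point 115 mm above the table) hangs over the row at y = +138 mm in the stage's frame; seat 4 starts about 100 mm from its axis.
- stage: the fixed stage; origin on the table under the middle of the row's travel (carriage centre is 50 mm in -y of it at carriage 0, 50 mm in +y at 0.10); z up, y along the row to the camera. Base plate 130 mm in x, from -280 to +190 mm in y; crank axis at y = -225 mm; camera post (15 mm diameter, 262 mm tall) at x = +115, y = +138 mm.
- bottle: bystander: amber bottle, 42 mm diameter, 100 mm tall; origin at its underside; leave it alone.
- cup: bystander: white cup, 60 mm wide, 50 mm tall; origin at its underside; leave it alone.
- lens: bystander: spare objective lens, 32 mm diameter, 46 mm tall; origin at its underside; leave it alone.
- driver: bystander: screwdriver lying on the bench; origin at its underside; leave it alone.
- jar: bystander: closed jar, 48 mm diameter, 45 mm tall; origin at its underside; leave it alone.

How it is judged:
By the outcome, as a careful person would: the job done as asked, in the order asked, and still so for the second after the job is handed in, with the robot touching nothing.
Of mount1, mount2, mount3, mount4 only 2 to 4 are there at a start; the rules pass over those that are not, and their reading is None.
At some moment in a run one of mount1, mount2, mount3, mount4 may be knocked a few centimetres aside while the robot is not near it.
It also fails if it takes over 210 s, if anything falls off the work surface, if the arm or the gripper's body presses on something with over 40 N, if the wrist force passes 120 N, or if a joint passes its speed limit or range.

## Working session

There is one attempt and no reset: what is moved stays moved. The work goes in short steps, Python scripts to look and compute and a tool call to move; the robot and the scene stay as the last step left them, time stands still between calls to the robot, and variables do not carry over. Pictures are saved under pics/ and viewed, at most 14 in all, crops included, and the job is handed in when it is done.

Besides the shell and the picture viewer there is one more tool, called after "Call:" in YAML: its name, and indented under it one key for each argument. play_rows: Moves the arm, as the interface text tells. Its arguments: {"type":"object","properties":{"plan":{"type":"array","items":{"type":"number"}}},"required":["plan"]}

```bash
ls; mkdir -p pics; cat > h.py <<'E'
import numpy as np, cv2
from bench import env,get_image,ticket,spotter
from scipy.spatial.transform import Rotation as Ro
def K(p): return np.array([[p['fx'],0,p['cx']],[0,p['fy'],p['cy']],[0,0,1.]])
def ray(p,row,col):
    u=cv2.undistortPoints(np.array([[[col,row]]],float),K(p),np.array(p['dist'],float))[0,0]
    R=np.array(p['R']);t=np.array(p['t'])
    return -R.T@t, R.T@np.array([u[0],u[1],1])
def at_z(p,row,col,z):
    o,d=ray(p,row,col); return o+d*(z-o[2])/d[2]
def proj(p,X):
    r,_=cv2.projectPoints(np.array(X,float).reshape(-1,1,3),cv2.Rodrigues(np.array(p['R']))[0],np.array(p['t'],float),K(p),np.array(p['dist'],float)); return r[:,0]
def save(p,n): cv2.imwrite('pics/'+n,p['color'][:,:,::-1])
E
python3 - <<'E'
from h import *
np.set_printoptions(precision=4,suppress=True)
print(env.state())
Z=dict(mount1=.002,mount2=.002,mount3=.002,mount4=.002,seat1=.035,seat2=.035,seat3=.035,seat4=.035,clamp_a_socket=.079,clamp_b_socket=.079,tkey=.01,rack_floor=.01,crank_axis=.102,crank_handle=.102,stage=0,bottle=0,cup=0,lens=0,jar=0,driver=0)
for n in ('scene','top'):
    p=get_image(n);save(p,n+'1.png');print(n,p['fx'],-np.array(p['R']).T@p['t'])
    for k,z in Z.items():
        try:
            for r in spotter.place_of(k,p)[:4]: print(k,r['pixel'],round(r['confidence'],2),at_z(p,*r['pixel'],z))
        except Exception as e: print(k,e)
E
```

```text
pics
{'time': 0.0, 'qpos': array([-1.4893,  0.2635, -0.0489,  1.2594,  0.    ,  1.4155]), 'qd': array([ 0.0001, -0.0002,  0.0006,  0.0009, -0.0009, -0.0006]), 'joint_torque': array([  0.0028, -63.7606,  38.4564,   0.0137,  -0.    ,  -0.    ]), 'tcp_pos': array([ 0.1231, -0.51  ,  0.193 ]), 'orientation': array([-3.1186, -0.3709, -0.0001]), 'contact_force': array([ 0.854 , -0.1496,  0.2828]), 'wrist_torque': array([ 0.0339, -0.0199, -0.018 ]), 'gripper_force': 0.0, 'finger_gap': 0.9997936528403942}
scene 385.83497975563677 [ 1.0861 -0.2655  0.6666]
mount1 [226.5, 225.8] 0.77 [ 0.5047 -0.2616  0.002 ]
mount1 [222.1, 175.0] 0.7 [ 0.446  -0.3625  0.002 ]
mount1 [205.3, 199.6] 0.62 [ 0.4176 -0.3024  0.002 ]
mount1 [243.8, 183.6] 0.51 [ 0.5146 -0.355   0.002 ]
mount2 [226.5, 225.8] 0.77 [ 0.5047 -0.2616  0.002 ]
mount2 [222.1, 175.0] 0.7 [ 0.446  -0.3625  0.002 ]
mount2 [205.3, 199.6] 0.62 [ 0.4176 -0.3024  0.002 ]
mount2 [243.8, 183.6] 0.51 [ 0.5146 -0.355   0.002 ]
mount3 [226.5, 225.8] 0.77 [ 0.5047 -0.2616  0.002 ]
mount3 [222.1, 175.0] 0.7 [ 0.446  -0.3625  0.002 ]
mount3 [205.3, 199.
[... 3854 characters left out ...]
 0.38 [0.6123 0.1103 0.01  ]
crank_axis [176.5, 307.2] 0.92 [ 0.6211 -0.0131  0.102 ]
crank_axis [190.9, 212.2] 0.68 [0.5818 0.205  0.102 ]
crank_handle [195.9, 300.0] 0.46 [0.5759 0.0021 0.102 ]
stage [191.8, 221.4] 0.93 [0.5873 0.2068 0.    ]
bottle [128.4, 325.6] 0.71 [ 0.7562 -0.0517  0.    ]
cup [109.9, 273.2] 0.77 [0.8004 0.0834 0.    ]
lens [117.4, 238.7] 0.68 [0.7788 0.1708 0.    ]
lens [231.5, 408.8] 0.37 [ 0.5006 -0.2675  0.    ]
lens [257.9, 446.0] 0.27 [ 0.4371 -0.362   0.    ]
jar [275.9, 344.9] 0.75 [ 0.3858 -0.1101  0.    ]
jar [124.6, 327.5] 0.42 [ 0.7661 -0.0562  0.    ]
driver [130.0, 389.1] 0.94 [ 0.7567 -0.2133  0.    ]
driver [178.1, 304.2] 0.32 [ 0.6277 -0.0012  0.    ]
```

View pics/scene1.png

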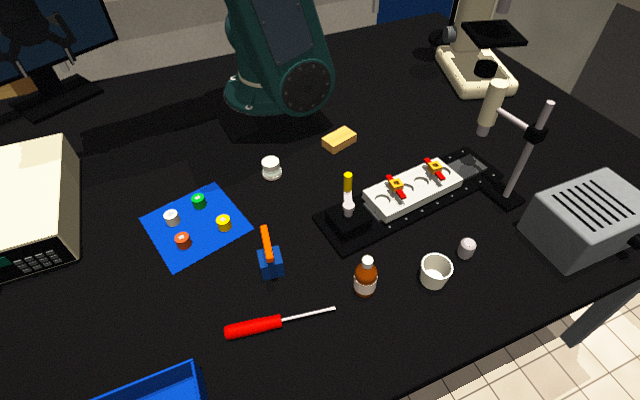

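View pics/top1.png

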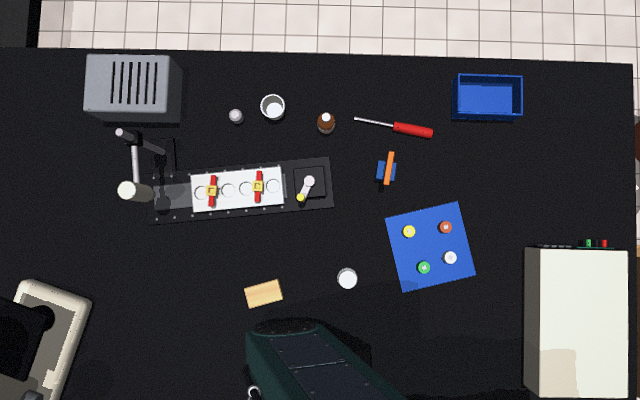

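The scene picture shows four mounts on the mat: white (171,217), green (198,200), yellow (222,222) and terracotta (182,240). The key stands in its stand at (267,255) and the crank handle is at (348,180). The top picture shows both clamp bars lying across the row. Next I'll fit the stage pose to the pixels from both cameras.

```bash
cat >> h.py <<'E'
from scipy.optimize import least_squares
import json
def s2w(s,P):  # stage->world, s=(x,y,yaw)
    c,n=np.cos(s[2]),np.sin(s[2]); P=np.atleast_2d(P)
    return np.c_[s[0]+c*P[:,0]-n*P[:,1], s[1]+n*P[:,0]+c*P[:,1], P[:,2]]
def pts(th):
    k=-.05+th*.033/6.2832
    return dict(seat1=[0,k-.088,.035],seat2=[0,k-.022,.035],seat3=[0,k+.022,.035],seat4=[0,k+.088,.035],
      clamp_a_socket=[0,k-.055,.079],clamp_b_socket=[0,k+.055,.079],crank_axis=[0,-.225,.102],
      crank_handle=[-.045*np.cos(th),-.225+.045*np.sin(th),.102],stage=[0,0,0])
def fit_stage(ps,x0,gate=9,verbose=1):
    obs=[]
    for p in ps:
        m=pts(x0[3])
        for k in ('seat1','clamp_a_socket','clamp_b_socket','crank_axis','crank_handle','stage'):
            for r in spotter.place_of(k,p):
                px=np.array(r['pixel'])[::-1]
                cand=[n for n in m if n[:5]==k[:5] and (k!='crank_axis' or n==k) and (k!='crank_handle' or n==k)]
                e={n:np.linalg.norm(proj(p,s2w(x0,m[n]))[0]-px) for n in cand}
                n=min(e,key=e.get)
                if e[n]<gate and r['confidence']>.3: obs.append((p,n,px))
    def f(x): 
        m=pts(x[3]); return np.concatenate([proj(p,s2w(x,m[n]))[0]-px for p,n,px in obs])
    r=least_squares(f,x0,loss='soft_l1')
    if verbose:
        for (p,n,px),e in zip(obs,f(r.x).reshape(-1,2)): print(p['shot'],n,np.round(e,1))
    return r.x
def tri(p1,px1,p2,px2):
    A=[];b=[]
    for p,px in((p1,px1),(p2,px2)):
        o,d=ray(p,*px);d=d/np.linalg.norm(d);M=np.eye(3)-np.outer(d,d);A.append(M);b.append(M@o)
    return np.linalg.lstsq(np.vstack(A),np.concatenate(b),rcond=None)[0]
def plan(xyz,yaw=None):
    s=env.state();R=Ro.from_rotvec(s['orientation']).as_matrix()
    cy=np.arctan2(R[1,0],R[0,0]); print('tcp',np.round(s['tcp_pos']*1000,1),'yaw',round(np.degrees(cy),2),'tilt',np.round(R[:,2],4))
    if yaw is None: yaw=cy
    dy=np.degrees((yaw-cy+np.pi)%(2*np.pi)-np.pi)
    x=np.array([np.cos(yaw),np.sin(yaw),0]);y=np.array([x[1],-x[0],0]);d=(np.array(xyz)-s['tcp_pos'])*1000
    print('turn az %.1f deg; then shift x %.1f y %.1f z %.1f'%(-dy,d@x,d@y,-d[2]),'t',round(s['time'],1),'F',np.round(s['contact_force'],1),'gap',round(s['finger_gap'],3))
E
python3 - <<'E'
from h import *
np.set_printoptions(precision=4,suppress=True)
ps=[get_image('scene'),get_image('top')]
x=fit_stage(ps,[.592,.21,.09,.43]);print('both',x)
for p in ps: print(fit_stage([p],x,verbose=0))
json.dump(list(x),open('stage.json','w'))
w=get_image('wrist');save(w,'w1.png');print('wristcam',-np.array(w['R']).T@w['t'],w['fx'])
print({k:s2w(x,v)[0] for k,v in pts(x[3]).items()})
plan([.49,-.33,.35],x[2]+np.pi/2)
E
```

```text
3 seat1 [-0.1  0.9]
3 clamp_a_socket [3.3 1.4]
3 clamp_b_socket [-0.6 -2. ]
3 crank_axis [ 0.2 -0.5]
3 crank_handle [-0.1  2.6]
3 stage [ 0.7 -0.4]
4 seat1 [ 1.1 -0.4]
4 clamp_a_socket [-0.   0.4]
4 crank_axis [1.2 0.9]
4 crank_handle [-0.4  0.4]
4 stage [-0.5 -0.1]
both [0.5908 0.207  0.1286 0.407 ]
[0.5913 0.2069 0.11   0.4419]
[0.5901 0.2081 0.1385 0.3621]
wristcam [ 0.1898 -0.4937  0.3748] 312.49220171264125
{'seat1': array([0.6082, 0.0722, 0.035 ]), 'seat2': array([0.5997, 0.1377, 0.035 ]), 'seat3': array([0.5941, 0.1813, 0.035 ]), 'seat4': array([0.5856, 0.2468, 0.035 ]), 'clamp_a_socket': array([0.6039, 0.105 , 0.079 ]), 'clamp_b_socket': array([0.5898, 0.2141, 0.079 ]), 'crank_axis': array([ 0.6196, -0.0162,  0.102 ]), 'crank_handle': array([ 0.5763, -0.0038,  0.102 ]), 'stage': array([0.5908, 0.207 , 0.    ])}
tcp [ 123.2 -510.4  193.5] yaw 13.57 tilt [ 0.  0. -1.]
turn az -83.8 deg; then shift x 131.8 y 386.9 z -156.5 t 3.5 F [-0.9 -1.  -0.1] gap 1.001
```

Call:
play_rows:
  plan: [0, 0, -8.4, 0, 0, -15, -1, 0, 0, -8.4, 0, 0, -15, -1, 0, 0, -8.4, 0, 0, -15, -1, 0, 0, -8.4, 0, 0, -15, -1, 0, 0, -8.4, 0, 0, -15, -1, 0, 0, -8.4, 0, 0, -15, -1, 0, 0, -8.4, 0, 0, -15, -1, 0, 0, -8.4, 0, 0, -15, -1, 0, 0, -8.4, 0, 0, -15, -1, 0, 0, -8.2, 0, 0, -15, -1]

```text
time: 4.45
tcp_pos: [0.1231, -0.5103, 0.3441]
orientation: [2.067, 2.366, -0.0]
contact_force: [-0.6, -0.1, 0.4]
finger_gap: 1.0
gripper_force: 0.0
```

Call:
play_rows:
  plan: [0, 0, 0, 8, 35, 0, -1, 0, 0, 0, 8, 35, 0, -1, 0, 0, 0, 8, 35, 0, -1, 0, 0, 0, 8, 35, 0, -1, 0, 0, 0, 8, 35, 0, -1, 0, 0, 0, 8, 35, 0, -1, 0, 0, 0, 8, 35, 0, -1, 0, 0, 0, 8, 35, 0, -1, 0, 0, 0, 8, 35, 0, -1, 0, 0, 0, 8, 35, 0, -1, 0, 0, 0, 0, 0, 0, -1, 0, 0, 0, 0, 0, 0, -1]

```text
time: 5.65
tcp_pos: [0.4604, -0.3859, 0.3431]
orientation: [-2.072, -2.361, 0.0]
contact_force: [0.0, 0.2, -0.2]
finger_gap: 1.0
gripper_force: 0.0
```

```bash
sed -i 's/n\[:5\]==k\[:5\]/n[:4]==k[:4]/' h.py; python3 - <<'E'
from h import *
np.set_printoptions(precision=4,suppress=True)
ps=[get_image('wrist'),get_image('top'),get_image('scene')]
save(ps[0],'w2.png')
x=fit_stage(ps[1:],[.591,.207,.125,.4],verbose=0);print('both',x)
for p in ps[1:]: print(fit_stage([p],x,verbose=0))
json.dump(list(x),open('stage.json','w'))
for p in ps:
    for r in spotter.place_of('mount1',p)+[0]+spotter.place_of('rack_floor',p)+[0]+spotter.place_of('tkey',p): 
        if r: print(p['shot'],r['pixel'],round(r['confidence'],2),at_z(p,*r['pixel'],.002))
    for r in spotter.look_for('mount1',p): print('  box',r['bbox'],round(r['confidence'],2),at_z(p,r['bbox'][1],r['bbox'][0],.015))
plan([.5,-.35,.3],x[2]+np.pi/2)
E
```

```text
both [0.5867 0.2057 0.1316 0.4809]
[0.5835 0.2091 0.1575 0.4554]
[0.5895 0.2033 0.113  0.4826]
6 [144.8, 357.0] 0.87 [ 0.515  -0.3522  0.002 ]
6 [105.9, 302.4] 0.82 [ 0.4191 -0.3034  0.002 ]
6 [86.3, 357.5] 0.69 [ 0.5012 -0.2633  0.002 ]
6 [147.4, 312.4] 0.68 [ 0.4428 -0.3659  0.002 ]
6 [56.7, 459.7] 0.82 [ 0.6487 -0.2018  0.002 ]
6 [56.0, 459.3] 0.7 [ 0.6478 -0.2009  0.002 ]
  box [359.5, 84.7, 23.3, 22.4] 0.91 [ 0.5026 -0.262   0.015 ]
  box [297.8, 102.8, 18.4, 22.0] 0.84 [ 0.4123 -0.3001  0.015 ]
  box [312.5, 148.2, 19.2, 17.7] 0.71 [ 0.4433 -0.366   0.015 ]
  box [360.1, 145.5, 22.3, 16.4] 0.65 [ 0.5186 -0.3518  0.015 ]
7 [232.2, 407.6] 0.66 [ 0.4987 -0.2642  0.002 ]
7 [225.2, 441.4] 0.63 [ 0.5185 -0.3488  0.002 ]
7 [256.2, 449.7] 0.55 [ 0.4417 -0.3707  0.002 ]
7 [264.9, 423.0] 0.44 [ 0.4184 -0.3041  0.002 ]
7 [174.3, 386.2] 0.61 [ 0.6429 -0.2077  0.002 ]
7 [198.0, 300.9] 0.58 [0.5771 0.0055 0.002 ]
7 [234.6, 408.0] 0.27 [ 0.4928 -0.2653  0.002 ]
7 [170.3, 383.2] 0.63 [ 0.6528 -0.1999  0.002 ]
  box [444.3, 226.4, 16.4, 13.7] 0.61 [ 0.5156 -0.3529  0.015 ]
  box [411.9, 233.0, 15.4, 8.6] 0.42 [ 0.4971 -0.2726  0.015 ]
8 [245.4, 184.3] 0.82 [ 0.5195 -0.3543  0.002 ]
8 [206.6, 201.7] 0.68 [ 0.4237 -0.2987  0.002 ]
8 [222.1, 172.4] 0.5 [ 0.4436 -0.3679  0.002 ]
8 [225.7, 225.3] 0.48 [ 0.502  -0.2621  0.002 ]
8 [267.5, 270.7] 0.7 [ 0.6463 -0.2036  0.002 ]
8 [174.6, 271.8] 0.67 [ 0.3875 -0.117   0.002 ]
8 [264.5, 270.7] 0.66 [ 0.6395 -0.2013  0.002 ]
  box [182.2, 243.2, 17.5, 17.2] 0.79 [ 0.523  -0.3556  0.015 ]
  box [170.4, 219.1, 15.0, 18.6] 0.7 [ 0.4456 -0.3686  0.015 ]
  box [223.1, 224.4, 14.5, 18.2] 0.58 [ 0.5079 -0.2657  0.015 ]
  box [200.4, 203.2, 12.7, 16.0] 0.44 [ 0.425  -0.2987  0.015 ]
tcp [ 460.  -386.1  343.5] yaw 97.37 tilt [-0.  0. -1.]
turn az -0.2 deg; then shift x 30.6 y 44.4 z 43.5 t 7.6 F [-0.7  0.7 -0.2] gap 0.999
```

View w2.

```bash
cat >> h.py <<'E'
def hull(p,xy,r,z0,z1):
    a=np.linspace(0,2*np.pi,40);P=[[xy[0]+r*np.cos(t),xy[1]+r*np.sin(t),z] for t in a for z in (z0,z1)]
    return cv2.convexHull(proj(p,P).astype(np.float32))
def cen(c): m=cv2.moments(c);return np.array([m['m10']/m['m00'],m['m01']/m['m00']])
def fit_cyl(p,reg,r=.015,z0=.002,z1=.028):
    m=cv2.moments(reg.astype(np.uint8),True);c=np.array([m['m10']/m['m00'],m['m01']/m['m00']])
    g=at_z(p,c[1],c[0],(z0+z1)/2)[:2]
    s=least_squares(lambda q:cen(hull(p,q,r,z0,z1))-c,g,x_scale=.01,diff_step=1e-3).x
    return s, m['m00']/cv2.contourArea(hull(p,s,r,z0,z1))
def mounts(p,z0=.002,z1=.028):
    out=[]
    for r in spotter.masks_of('mount1',p):
        if r['region'].sum()<20: continue
        s,a=fit_cyl(p,r['region'],z0=z0,z1=z1); c=np.median(p['color'][r['region']],axis=0)
        out.append(s);print('  mount',np.round(s*1000,1),'area',round(a,2),'conf',round(r['confidence'],2),c)
    return out
E
python3 - <<'E'
from h import *
for n in('wrist','top','scene'):
    p=get_image(n);print(n);mounts(p)
    for r in spotter.masks_of('tkey',p)[:1]: print('key',r['bbox'],r['confidence'])
E
```

```text
wrist
  mount [ 515.1 -352.9] area 0.91 conf 0.89 [227. 114.  69.]
  mount [ 440.9 -364.8] area 1.05 conf 0.83 [111. 105. 100.]
  mount [ 501.6 -261.7] area 0.95 conf 0.81 [245. 246.  81.]
  mount [ 413.9 -300. ] area 0.78 conf 0.67 [ 75. 201. 102.]
key [489.6, 41.8, 67.0, 36.2] 0.89
top
  mount [ 501.7 -262.6] area 0.76 conf 0.67 [247.  248.  119.5]
  mount [806.3  84.2] area 3.25 conf 0.51 [229. 234. 239.]
  mount [ 413.1 -300.7] area 1.02 conf 0.41 [ 91.5 197.5 117. ]
key [388.2, 169.1, 8.6, 36.6] 0.58
scene
  mount [ 517.3 -351.9] area 0.78 conf 0.79 [205.  91.  49.]
  mount [ 443.  -365.1] area 0.92 conf 0.78 [118. 110.  98.]
  mount [ 417. -301.] area 0.95 conf 0.7 [17.  98.  56.5]
  mount [ 761.7 -253.4] area 3.33 conf 0.68 [238.  17.   5.]
  mount [ 504.6 -262.8] area 0.95 conf 0.6 [205. 181.   0.]
  mount [534.2  23.1] area 1.83 conf 0.51 [218.5 202.   90. ]
key [269.8, 244.4, 14.8, 36.7] 0.56
```

View pics/w2.png

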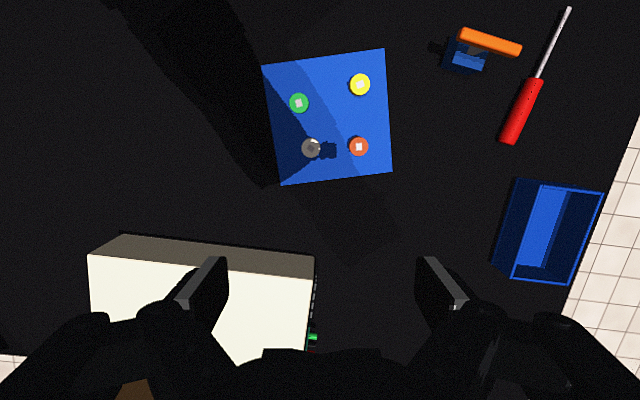

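The wrist picture shows all four mounts clearly: green (298,103), yellow (360,84), white (311,148) and terracotta (358,146). I'll pick terracotta first, closing twice at 90° to centre it in the gripper.

Call:
play_rows:
  plan: [0, 0, 0, 8.7, 19.9, 0, -0.3, 0, 0, 0, 8.7, 19.9, 0, -0.3, 0, 0, 0, 8.7, 19.9, 0, -0.3, 0, 0, 0, 0, 0, 25, -0.3, 0, 0, 0, 0, 0, 25, -0.3, 0, 0, 0, 0, 0, 25, -0.3, 0, 0, 0, 0, 0, 25, -0.3]

```text
time: 8.75
tcp_pos: [0.5158, -0.3524, 0.2425]
orientation: [2.074, 2.36, -0.0]
contact_force: [0.6, -0.1, 0.6]
finger_gap: 0.651
gripper_force: 0.0
```

Call:
play_rows:
  plan: [0, 0, -8.2, 0, 0, 15, -0.3, 0, 0, -8.2, 0, 0, 15, -0.3, 0, 0, -8.2, 0, 0, 15, -0.3, 0, 0, -8.2, 0, 0, 15, -0.3, 0, 0, -8.2, 0, 0, 15, -0.3, 0, 0, -8.2, 0, 0, 15, -0.3, 0, 0, -8.2, 0, 0, 15, -0.3, 0, 0, -8.2, 0, 0, 15, -0.3, 0, 0, -8.2, 0, 0, 15, -0.3, 0, 0, -8.2, 0, 0, 15, -0.3, 0, 0, -8.0, 0, 0, 15, -0.3]

```text
time: 9.85
tcp_pos: [0.5159, -0.3526, 0.0779]
orientation: [-0.211, 3.134, -0.0]
contact_force: [0.9, -0.2, 0.5]
finger_gap: 0.653
gripper_force: 0.0
```

Call:
play_rows:
  plan: [0, 0, 0, 0, 0, 25, -0.3, 0, 0, 0, 0, 0, 25, -0.3, 0, 0, 0, 0, 0, 15, -0.3, 0, 0, 0, 0, 0, 0, 1, 0, 0, 0, 0, 0, 0, 1, 0, 0, 0, 0, 0, 0, 1, 0, 0, 0, 0, 0, 0, 1, 0, 0, 0, 0, 0, 0, 1, 0, 0, 0, 0, 0, 0, 1]

```text
time: 10.75
tcp_pos: [0.516, -0.3527, 0.0138]
orientation: [-0.202, 3.135, -0.001]
contact_force: [-0.5, 0.0, -0.5]
finger_gap: -0.0
gripper_force: 0.0
```

```bash
python3 - <<'E'
from h import *
for n in('wrist','top','scene'):
    p=get_image(n);print(n);mounts(p)
    if n!='top': save(p,n[0]+'3.png')
E
```

```text
wrist
  mount [ 501.7 -261.6] area 0.96 conf 0.92 [255. 255. 125.]
  mount [ 440.1 -363.7] area 0.99 conf 0.62 [231. 225. 218.]
top
  mount [ 445.  -358.6] area 0.35 conf 0.6 [109. 107. 106.]
  mount [593.5 164.4] area 24.29 conf 0.58 [238. 239. 240.]
scene
  mount [ 504.7 -263.7] area 1.0 conf 0.6 [173. 149.   0.]
  mount [ 421.5 -298.7] area 0.75 conf 0.59 [13. 80. 28.]
  mount [ 517.2 -352.9] area 0.96 conf 0.46 [93. 41. 22.]
```

View pics/w3.png

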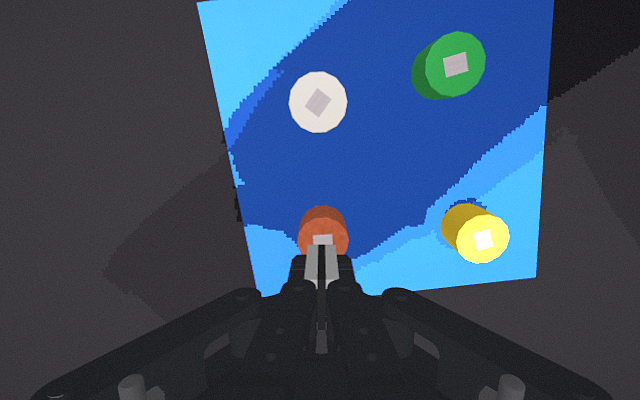

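The wrist picture shows the fingers shut, with their tips at about (322,245) just over the terracotta mount at (322,230), so the grip missed. I'll check the projection geometry.

```bash
python3 - <<'E'
from h import *
np.set_printoptions(precision=1,suppress=True)
p=get_image('wrist');s=env.state();t=s['tcp_pos'];print(t,s['finger_gap'])
print('tcp px',proj(p,t),'up19',proj(p,t+[0,0,.019]),'up35',proj(p,t+[0,0,.035]))
for x in (.50,.505,.51,.516,.52): print(x,'top',proj(p,[x,t[1],.028]),'bottom',proj(p,[x,t[1],.002]))
m=cv2.inRange(cv2.cvtColor(p['color'],cv2.COLOR_RGB2HSV),(0,120,60),(15,255,255))[180:270,250:400]
ys,xs=np.nonzero(m);print('terra rows',ys.min()+180,ys.max()+180,xs.min()+250,xs.max()+250)
q=get_image('scene');c=proj(q,[.516,-.3527,.015])[0].astype(int)
im=cv2.resize(q['color'][c[1]-50:c[1]+50,c[0]-65:c[0]+65],None,fx=6,fy=6,interpolation=cv2.INTER_CUBIC)
cv2.imwrite('pics/s3c.png',im[:,:,::-1])
E
```

```text
[ 0.5 -0.4  0. ] -0.0019454375680524067
tcp px [[320.5 234.3]] up19 [[320.4 246.5]] up35 [[320.3 258.9]]
0.5 top [[324.1 217.3]] bottom [[323.8 204.9]]
0.505 top [[322.9 225.7]] bottom [[322.7 212.3]]
0.51 top [[321.8 233.9]] bottom [[321.7 219.6]]
0.516 top [[320.4 243.7]] bottom [[320.6 228.3]]
0.52 top [[319.5 250. ]] bottom [[319.8 233.9]]
terra rows 206 254 297 347
```

View pics/s3c.png

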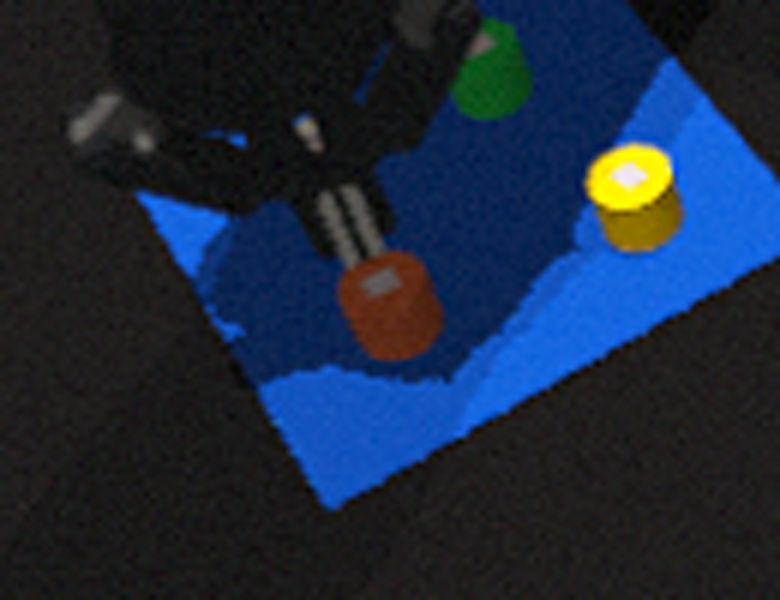

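The crop shows the mount unmoved and the shut pads ending above its top, so the pads end well behind the reported TCP. I'll open, go 12 mm lower and close again.

Call:
play_rows:
  plan: [0, 0, 0, 0, 0, 0, -0.3, 0, 0, 0, 0, 0, 0, -0.3, 0, 0, 0, 0, 0, 0, -0.3, 0, 0, 0, 0, 0, 0, -0.3, 0, 0, 0, 0, 0, 6, -0.3, 0, 0, 0, 0, 0, 5, -0.3, 0, 0, 0, 0, 0, 0, -0.3]

```text
time: 11.85
tcp_pos: [0.5154, -0.3522, 0.0015]
orientation: [0.202, -3.134, -0.002]
contact_force: [-0.2, 0.1, -0.5]
finger_gap: 0.648
gripper_force: 0.0
```

```bash
python3 - <<'E'
from h import *
plan([.516,-.3525,.0])
q=get_image('scene');c=proj(q,[.516,-.3527,.015])[0].astype(int)
im=cv2.resize(q['color'][c[1]-30:c[1]+24,c[0]-40:c[0]+40],None,fx=8,fy=8,interpolation=cv2.INTER_CUBIC)
p=get_image('wrist');w=p['color'][150:350,200:440];im2=cv2.resize(w,None,fx=2.16,fy=2.16)
im=np.hstack([im[:400,:400*1][:432],]) if 0 else im
cv2.imwrite('pics/s4c.png',np.clip(im[:,:,::-1]*1.8,0,255))
print(im.shape)
E
```

```text
tcp [ 515.4 -352.2    1.5] yaw -172.64 tilt [-0.0011  0.001  -1.    ]
turn az -0.0 deg; then shift x -0.6 y -0.4 z 1.5 t 11.8 F [-0.2  0.1 -0.5] gap 0.648
(432, 640, 3)[ WARN:0@1.011] global loadsave.cpp:1063 imwrite_ Unsupported depth image for selected encoder is fallbacked to CV_8U.
```

View pics/s4c.png

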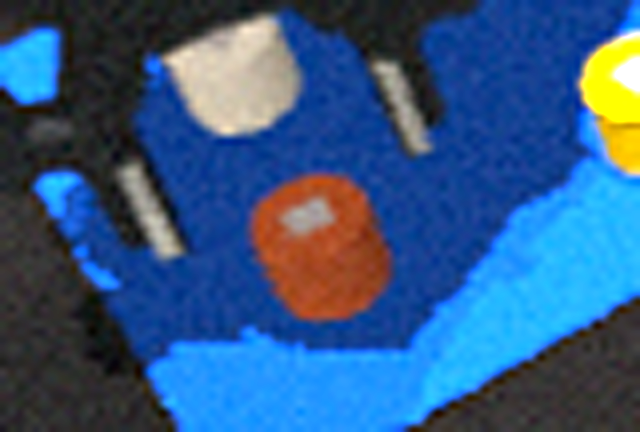

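Even at TCP z = 1.5 mm the open tips, at (155,255) and (425,150), are near the mount's top level. I'll keep descending while watching the force, then close.

Call:
play_rows:
  plan: [0, 0, 0, 0, 0, 4, -0.3, 0, 0, 0, 0, 0, 4, -0.3, 0, 0, 0, 0, 0, 0, -0.3]

```text
time: 12.25
tcp_pos: [0.5156, -0.3523, -0.0062]
orientation: [0.202, -3.134, -0.001]
contact_force: [-1.0, 0.4, 0.3]
finger_gap: 0.646
gripper_force: 0.0
```

Call:
play_rows:
  plan: [0, 0, 0, 0, 0, 0, 1, 0, 0, 0, 0, 0, 0, 1, 0, 0, 0, 0, 0, 0, 1, 0, 0, 0, 0, 0, 0, 1, 0, 0, 0, 0, 0, 0, 1, 0, 0, 0, 0, 0, 0, 1]

```text
time: 12.85
tcp_pos: [0.5159, -0.3526, -0.0055]
orientation: [-0.202, 3.135, -0.0]
contact_force: [0.2, 0.3, -0.5]
finger_gap: 0.002
gripper_force: 0.0
```

```bash
python3 - <<'E'
from h import *
plan([.516,-.3525,.0])
q=get_image('scene');c=proj(q,[.516,-.3527,.015])[0].astype(int)
im=cv2.resize(q['color'][c[1]-30:c[1]+24,c[0]-40:c[0]+40],None,fx=8,fy=8,interpolation=cv2.INTER_CUBIC)
cv2.imwrite('pics/s5c.png',cv2.convertScaleAbs(im[:,:,::-1],alpha=1.8))
E
```

```text
tcp [ 515.9 -352.6   -5.5] yaw -172.63 tilt [ 0. -0. -1.]
turn az -0.0 deg; then shift x -0.1 y 0.1 z -5.5 t 12.8 F [ 0.2  0.3 -0.5] gap 0.002
```

View pics/s5c.png

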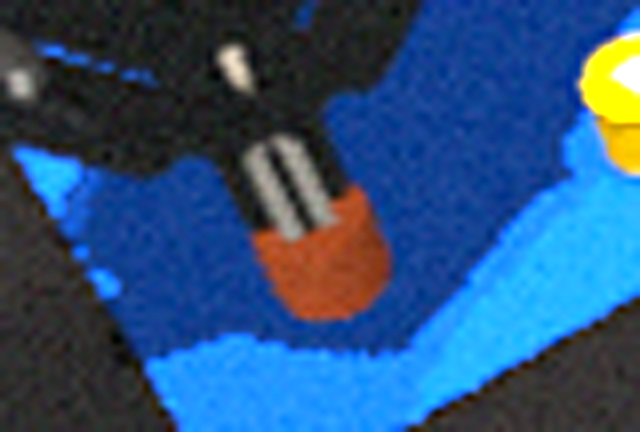

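The pads closed just above the mount's top, at about (310,230), with no force. They need to go about 18 mm lower.

Call:
play_rows:
  plan: [0, 0, 0, 0, 0, 0, -0.3, 0, 0, 0, 0, 0, 0, -0.3, 0, 0, 0, 0, 0, 0, -0.3, 0, 0, 0, 0, 0, 0, -0.3, 0, 0, 0, 0, 0, 5, -0.3, 0, 0, 0, 0, 0, 5, -0.3, 0, 0, 0, 0, 0, 0, -0.3]

```text
time: 13.6
tcp_pos: [0.5154, -0.3522, -0.0165]
orientation: [0.202, -3.134, -0.002]
contact_force: [0.2, 0.1, -0.0]
finger_gap: 0.646
gripper_force: 0.0
```

Call:
play_rows:
  plan: [0, 0, 0, 0, 0, 0, 1, 0, 0, 0, 0, 0, 0, 1, 0, 0, 0, 0, 0, 0, 1, 0, 0, 0, 0, 0, 0, 1, 0, 0, 0, 0, 0, 0, 1, 0, 0, 0, 0, 0, 0, 1]

```text
time: 14.2
tcp_pos: [0.516, -0.3527, -0.0151]
orientation: [-0.202, 3.135, -0.001]
contact_force: [-1.6, -0.0, 4.6]
finger_gap: 0.305
gripper_force: 58.8
```

```bash
python3 - <<'E'
from h import *
plan([.516,-.3525,.0])
p=get_image('wrist');q=get_image('scene');t=env.state()['tcp_pos']
c=proj(q,t)[0].astype(int)
a=cv2.resize(q['color'][c[1]-34:c[1]+16,c[0]-25:c[0]+25],(400,400),interpolation=cv2.INTER_CUBIC)
b=cv2.resize(p['color'][190:290,270:370],(400,400),interpolation=cv2.INTER_CUBIC)
cv2.imwrite('pics/s6c.png',cv2.convertScaleAbs(np.hstack([a,b])[:,:,::-1],alpha=1.8))
E
```

```text
tcp [ 516.  -352.7  -15.1] yaw -172.63 tilt [ 4.e-04 -4.e-04 -1.e+00]
turn az -0.0 deg; then shift x -0.0 y 0.2 z -15.1 t 14.2 F [-1.6 -0.   4.6] gap 0.305
```

View pics/s6c.png

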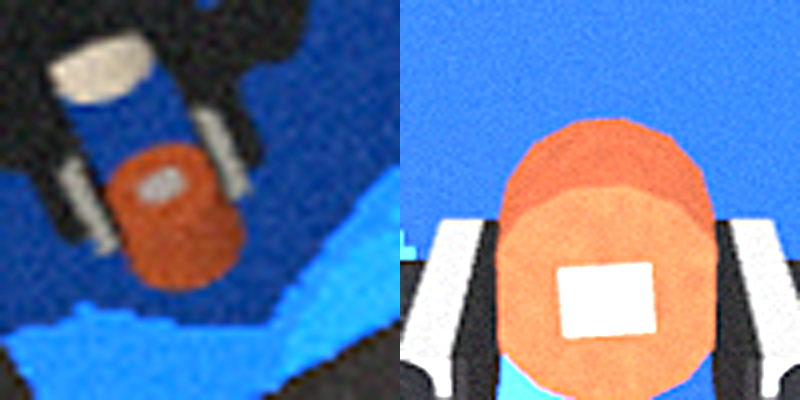

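It is gripped: gap 0.305, 59 N, with the tips partway down the side. Now I'll open, turn back 90° and re-grip, which centres it on both axes.

Call:
play_rows:
  plan: [0, 0, 0, 0, 0, 0, -0.3, 0, 0, 0, 0, 0, 0, -0.3, 0, 0, 0, 0, 0, 0, -0.3, 0, 0, 8.2, 0, 0, 0, -0.3, 0, 0, 8.2, 0, 0, 0, -0.3, 0, 0, 8.2, 0, 0, 0, -0.3, 0, 0, 8.2, 0, 0, 0, -0.3, 0, 0, 8.2, 0, 0, 0, -0.3, 0, 0, 8.2, 0, 0, 0, -0.3, 0, 0, 8.2, 0, 0, 0, -0.3, 0, 0, 8.2, 0, 0, 0, -0.3, 0, 0, 8.2, 0, 0, 0, -0.3]

```text
time: 15.5
tcp_pos: [0.5158, -0.3526, -0.0156]
orientation: [-1.729, -2.623, -0.0]
contact_force: [0.3, 0.2, -0.2]
finger_gap: 0.644
gripper_force: 0.0
```

Call:
play_rows:
  plan: [0, 0, 8.2, 0, 0, 0, -0.3, 0, 0, 8, 0, 0, 0, -0.3, 0, 0, 0, 0, 0, 0, 1, 0, 0, 0, 0, 0, 0, 1, 0, 0, 0, 0, 0, 0, 1, 0, 0, 0, 0, 0, 0, 1, 0, 0, 0, 0, 0, 0, 1]

```text
time: 16.2
tcp_pos: [0.5159, -0.3526, -0.0152]
orientation: [2.069, 2.364, 0.0]
contact_force: [-1.3, 1.0, 5.7]
finger_gap: 0.306
gripper_force: 58.7
```

Call:
play_rows:
  plan: [0, 0, 0, 0, 0, -25, 1, 0, 0, 0, 0, 0, -50, 1, 0, 0, 0, 0, 0, -50, 1, 0, 0, 0, 0, 0, -50, 1, 0, 0, 0, 0, 0, -50, 1, 0, 0, 0, 0, 0, -25, 1]

```text
time: 16.8
tcp_pos: [0.5164, -0.353, 0.239]
orientation: [2.066, 2.36, -0.0]
contact_force: [0.2, -0.6, -0.5]
finger_gap: 0.306
gripper_force: 59.1
```

```bash
python3 - <<'E'
from h import *
x=json.load(open('stage.json'));s=x[:3]
plan(list(s2w(s,[0,-.05-.06,.25])[0]),x[2]+np.pi/2)
E
```

```text
tcp [ 516.4 -353.   239. ] yaw 97.61 tilt [ 0.0036 -0.0032 -1.    ]
turn az 0.1 deg; then shift x 434.6 y 143.0 z -11.0 t 16.8 F [ 0.2 -0.6 -0.5] gap 0.306
```

Call:
play_rows:
  plan: [0, 0, 0, 36.2, 11.9, -1, 1, 0, 0, 0, 36.2, 11.9, -1, 1, 0, 0, 0, 36.2, 11.9, -1, 1, 0, 0, 0, 36.2, 11.9, -1, 1, 0, 0, 0, 36.2, 11.9, -1, 1, 0, 0, 0, 36.2, 11.9, -1, 1, 0, 0, 0, 36.2, 11.9, -1, 1, 0, 0, 0, 36.2, 11.9, -1, 1, 0, 0, 0, 36.2, 11.9, -1, 1, 0, 0, 0, 36.2, 11.9, -1, 1, 0, 0, 0, 36.2, 11.9, -1, 1, 0, 0, 0, 36.2, 11.9, 0, 1]

```text
time: 18.0
tcp_pos: [0.6019, 0.0981, 0.2456]
orientation: [2.069, 2.364, 0.0]
contact_force: [-0.1, -0.6, -0.4]
finger_gap: 0.309
gripper_force: 59.1
```

```bash
python3 - <<'E'
from h import *
np.set_printoptions(precision=4,suppress=True)
p=get_image('wrist');save(p,'w7.png');x=json.load(open('stage.json'))
for k in('seat1','clamp_a_socket','crank_axis','crank_handle'):
    for r in spotter.place_of(k,p): 
        z=dict(seat1=.035,clamp_a_socket=.079).get(k,.102);print(k,r['pixel'],round(r['confidence'],2),at_z(p,*r['pixel'],z))
y=fit_stage([p],x,gate=25);print(y)
plan([.6,.1,.2],x[2]+np.pi/2)
E
```

```text
seat1 [44.6, 322.6] 0.93 [0.5835 0.2457 0.035 ]
seat1 [139.4, 322.2] 0.83 [0.5971 0.1415 0.035 ]
seat1 [193.4, 319.0] 0.81 [0.6021 0.0734 0.035 ]
clamp_a_socket [175.3, 319.4] 0.59 [0.5987 0.1047 0.079 ]
crank_handle [245.2, 319.5] 0.61 [0.6088 0.0303 0.102 ]
22 seat4 [-0.2 -1.9]
22 seat2 [-1.9  2.4]
22 seat1 [0.2 0.6]
22 clamp_a_socket [ 0.2 -0.6]
22 clamp_b_socket [0.7 0.2]
22 stage [-0. -0.]
[ 0.587   0.2113  0.1114 -0.2838]
tcp [601.7  95.8 245.6] yaw 97.33 tilt [ 0.0001 -0.     -1.    ]
turn az -0.2 deg; then shift x 4.4 y -1.2 z 45.6 t 18.6 F [ 0.2 -0.6  0.4] gap 0.304
```

View pics/w7.png

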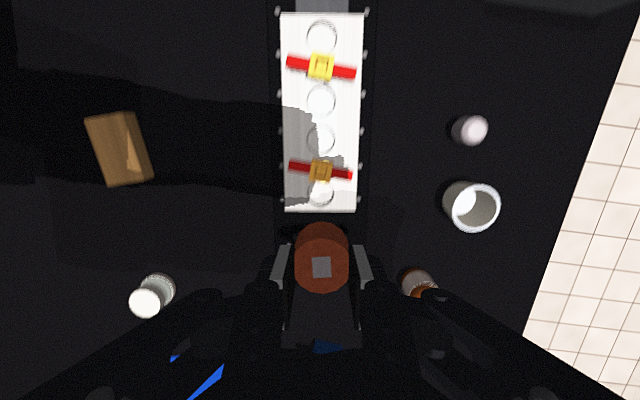

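The wrist picture shows the whole carriage, with corners at about (280,12), (364,12), (356,212) and (285,212), and the held mount at (321,257). I'll fit the carriage's top rectangle and compare where the held mount appears with the TCP.

```bash
cat >> h.py <<'E'
def fit_carriage(p,x0,z=.044):
    # x0 = carriage centre x,y,yaw ; silhouette-free edge fit of the top 90x220 rectangle
    g=cv2.cvtColor(p['color'],cv2.COLOR_RGB2GRAY).astype(np.float32)
    g=cv2.GaussianBlur(np.log(g+8),(0,0),0.8)
    E=[((-.045,v),(-1,0)) for v in np.linspace(-.1,.1,41)]+[((.045,v),(1,0)) for v in np.linspace(-.1,.1,41)]+[((u,-.11),(0,-1)) for u in np.linspace(-.038,.038,20)]+[((u,.11),(0,1)) for u in np.linspace(-.038,.038,20)]
    off=np.arange(-.008,.0081,.0004);x=np.array(x0,float)
    for it in range(4):
        b=[];A=[];W=[]
        for (P,n) in E:
            L=np.array([[P[0]+n[0]*o,P[1]+n[1]*o,z] for o in off]);q=proj(p,s2w(x,L)).astype(np.float32)
            if q.min()<1 or q[:,0].max()>638 or q[:,1].max()>398: continue
            v=cv2.remap(g,q[:,0].reshape(1,-1),q[:,1].reshape(1,-1),cv2.INTER_LINEAR)[0]
            d=-np.gradient(v);i=d.argmax()
            if v[:8].mean()-v[-8:].mean()<.5 or i in(0,len(off)-1): continue
            w=np.clip(d[max(0,i-3):i+4],0,None);o=(w*off[max(0,i-3):i+4]).sum()/w.sum()
            A.append([n[0],n[1],n[1]*P[0]-n[0]*P[1]]);b.append(o)
        A=np.array(A);b=np.array(b);r=least_squares(lambda c:A@c-b,[0,0,0],loss='soft_l1',f_scale=.0007).x
        c,s=np.cos(x[2]),np.sin(x[2]);x=x+[c*r[0]-s*r[1],s*r[0]+c*r[1],r[2]]
    e=A@r-b;print('carriage n',len(b),'rms mm',round(1000*np.sqrt(np.median(e**2)),2),np.round(x,4));return x
def seats(c): return s2w(c,[[0,y,.035] for y in(-.088,-.022,.022,.088,-.055,.055)])
E
python3 - <<'E'
from h import *
np.set_printoptions(precision=4,suppress=True)
p=get_image('wrist');t=env.state()['tcp_pos']
c0=s2w([.587,.2075,.12],[0,-.048,0])[0]
c=fit_carriage(p,[c0[0],c0[1],.12])
for n in('top','scene'):
    fit_carriage(get_image(n),c)
print(seats(c));print('tcp',t)
for r in spotter.masks_of('mount1',p): 
    if r['bbox'][1]>200 and abs(r['bbox'][0]-321)<20: print('held',r['bbox'],r['confidence'],fit_cyl(p,r['region'],z0=t[2]+.017,z1=t[2]+.043))
json.dump(list(c),open('car.json','w'))
E
```

```text
carriage n 118 rms mm 0.58 [0.5917 0.1606 0.1249]
carriage n 47 rms mm 0.78 [0.5914 0.1595 0.1302]
carriage n 118 rms mm 0.66 [0.5939 0.1581 0.1215]
[[0.6026 0.0732 0.035 ]
 [0.5944 0.1387 0.035 ]
 [0.5889 0.1824 0.035 ]
 [0.5807 0.2479 0.035 ]
 [0.5985 0.106  0.035 ]
 [0.5848 0.2151 0.035 ]]
tcp [0.6018 0.0959 0.2456]
held [323.6, 256.1, 53.6, 69.6] 0.9 (array([0.6017, 0.0956]), 0.922813459769912)
```

The held mount appears within 0.3 mm of the TCP in xy, and the three cameras agree on the carriage to about 2 mm. I'll go above seat 4.

Call:
play_rows:
  plan: [0, 0, 0, 30.7, -0.3, 0, 1, 0, 0, 0, 30.7, -0.3, 0, 1, 0, 0, 0, 30.7, -0.3, 0, 1, 0, 0, 0, 30.7, -0.3, 0, 1, 0, 0, 0, 30.7, -0.3, 0, 1, 0, 0, 0, 0, 0, 35, 1, 0, 0, 0, 0, 0, 35, 1, 0, 0, 0, 0, 0, 35, 1, 0, 0, 0, 0, 0, 35, 1, 0, 0, 0, 0, 0, 35, 1, 0, 0, 0, 0, 0, 0, 1, 0, 0, 0, 0, 0, 0, 1]

```text
time: 19.95
tcp_pos: [0.5807, 0.2486, 0.0713]
orientation: [-2.074, -2.359, 0.0]
contact_force: [0.4, -0.5, -0.4]
finger_gap: 0.305
gripper_force: 59.3
```

```bash
python3 - <<'E'
from h import *
np.set_printoptions(precision=4,suppress=True)
p=get_image('wrist');c=json.load(open('car.json'))
c2=fit_carriage(p,c)
plan(seats(c)[3]-[0,0,.017],c[2]+np.pi/2);print(seats(c)[3],seats(c2)[3])
save(p,'w8.png')
E
```

```text
carriage n 34 rms mm 0.57 [0.5917 0.1653 0.1267]
tcp [581.4 248.8  72.2] yaw 97.37 tilt [ 0.0016  0.0005 -1.    ]
turn az 0.2 deg; then shift x -0.8 y -0.8 z 54.2 t 20.0 F [0.3 0.6 0.1] gap 0.302
[0.5807 0.2479 0.035 ] [0.5806 0.2526 0.035 ]
```

View pics/w8.png

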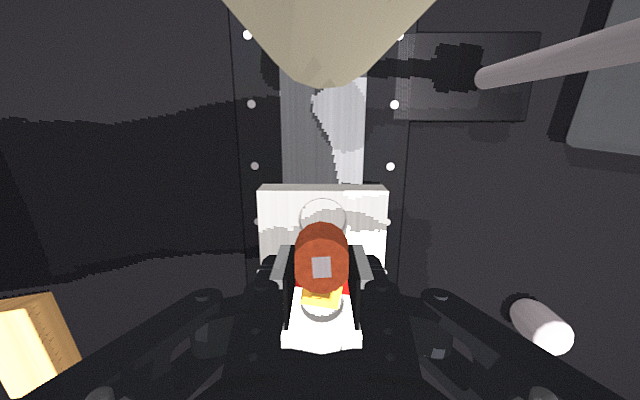

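The wrist picture shows the mount at (321,257) lined up with seat 4's rim at (323,215). I'll lower it slowly.

Call:
play_rows:
  plan: [0, 0, 0, -0.7, -0.5, 20, 1, 0, 0, 0, 0, 0, 15, 1, 0, 0, 0, 0, 0, 5, 1, 0, 0, 0, 0, 0, 0, 1, 0, 0, 0, 0, 0, 3, 1, 0, 0, 0, 0, 0, 3, 1, 0, 0, 0, 0, 0, 2, 1, 0, 0, 0, 0, 0, 0, 1]

```text
time: 20.8
tcp_pos: [0.5802, 0.2478, 0.0224]
orientation: [-2.074, -2.36, 0.0]
contact_force: [0.6, 0.0, 0.1]
finger_gap: 0.304
gripper_force: 59.3
```

Call:
play_rows:
  plan: [0, 0, 0, 0, 0, 2, 1, 0, 0, 0, 0, 0, 2, 1, 0, 0, 0, 0, 0, 1, 1, 0, 0, 0, 0, 0, 0, 1]

```text
time: 21.2
tcp_pos: [0.5802, 0.2478, 0.0178]
orientation: [2.074, 2.359, 0.0]
contact_force: [-1.2, -0.9, 4.7]
finger_gap: 0.307
gripper_force: 60.0
```

Call:
play_rows:
  plan: [0, 0, 0, 0, 0, 0, -0.1, 0, 0, 0, 0, 0, 0, -0.1, 0, 0, 0, 0, 0, 0, -0.1, 0, 0, 0, 0, 0, -30, -0.1, 0, 0, 0, 0, 0, -45, -0.3, 0, 0, 0, 0, 0, -50, -0.3, 0, 0, 0, 0, 0, -50, -0.3, 0, 0, 0, 0, 0, -50, -0.3]

```text
time: 22.0
tcp_pos: [0.5797, 0.2477, 0.2447]
orientation: [2.074, 2.359, 0.0]
contact_force: [2.1, 0.4, -0.1]
finger_gap: 0.645
gripper_force: 0.0
```

Call:
play_rows:
  plan: [0, 0, 0, -43.8, -14.3, 0, -0.3, 0, 0, 0, -43.8, -14.3, 0, -0.3, 0, 0, 0, -43.8, -14.3, 0, -0.3, 0, 0, 0, -43.8, -14.3, 0, -0.3, 0, 0, 0, -43.8, -14.3, 0, -0.3, 0, 0, 0, -43.8, -14.3, 0, -0.3, 0, 0, 0, -43.8, -14.3, 0, -0.3]

```text
time: 22.7
tcp_pos: [0.5196, -0.0708, 0.2426]
orientation: [2.074, 2.359, 0.0]
contact_force: [0.3, 0.0, -0.2]
finger_gap: 0.648
gripper_force: 0.0
```

Call:
play_rows:
  plan: [0, 0, 0, -43.8, -14.3, 0, -0.3, 0, 0, 0, -43.8, -14.3, 0, -0.3, 0, 0, 0, -43.8, -14.3, 0, -0.3, 0, 0, 0, -43.8, -14.3, 0, -0.3, 0, 0, 0, -43.8, -14.3, 0, -0.3, 0, 0, 0, -43.8, -14.3, 0, -0.3, 0, 0, 0, -43.8, -14.3, 0, -0.3, 0, 0, 0, 0, 0, 0, -0.3]

```text
time: 23.5
tcp_pos: [0.4589, -0.3906, 0.2412]
orientation: [-2.079, -2.355, 0.001]
contact_force: [0.4, 1.1, -1.1]
finger_gap: 0.649
gripper_force: 0.0
```

```bash
python3 - <<'E'
from h import *
p=get_image('wrist');m=mounts(p);save(p,'w9.png')
plan([.4408,-.3645,-.0155],json.load(open('car.json'))[2]+np.pi/2)
E
```

```text
mount [ 440.7 -364.3] area 0.93 conf 0.93 [144. 138. 131.]
  mount [ 414.7 -300.2] area 0.95 conf 0.89 [ 94. 235. 129.]
  mount [ 501.9 -262. ] area 0.97 conf 0.57 [254. 254. 103.]
tcp [ 459.9 -386.7  241.9] yaw 97.26 tilt [-5.e-04  7.e-04 -1.e+00]
turn az 0.1 deg; then shift x 24.4 y -16.1 z 257.4 t 23.6 F [ 0.3  0.9 -0.3] gap 0.651
```

Call:
play_rows:
  plan: [0, 0, 0, 12.2, -8.05, 0, -0.3, 0, 0, 0, 12.2, -8.05, 0, -0.3, 0, 0, -8.2, 0, 0, 15, -0.3, 0, 0, -8.2, 0, 0, 15, -0.3, 0, 0, -8.2, 0, 0, 15, -0.3, 0, 0, -8.2, 0, 0, 15, -0.3, 0, 0, -8.2, 0, 0, 15, -0.3, 0, 0, -8.2, 0, 0, 15, -0.3, 0, 0, -8.2, 0, 0, 15, -0.3, 0, 0, -8.2, 0, 0, 15, -0.3, 0, 0, -8.2, 0, 0, 15, -0.3, 0, 0, -8.2, 0, 0, 15, -0.3]

```text
time: 24.8
tcp_pos: [0.4416, -0.3624, 0.0923]
orientation: [0.006, 3.141, -0.0]
contact_force: [1.0, 0.6, -0.5]
finger_gap: 0.649
gripper_force: 0.0
```

Call:
play_rows:
  plan: [0, 0, -8, 0, 0, 15, -0.3, 0, 0, 0, 0, 0, 40, -0.3, 0, 0, 0, 0, 0, 35, -0.3, 0, 0, 0, 0, 0, 17, -0.3, 0, 0, 0, 0, 0, 0, -0.3, 0, 0, 0, 0, 0, 0, 1, 0, 0, 0, 0, 0, 0, 1, 0, 0, 0, 0, 0, 0, 1, 0, 0, 0, 0, 0, 0, 1, 0, 0, 0, 0, 0, 0, 1]

```text
time: 25.8
tcp_pos: [0.442, -0.3641, -0.0126]
orientation: [-0.202, 3.133, -0.003]
contact_force: [-0.4, 3.7, 9.7]
finger_gap: 0.298
gripper_force: 58.4
```

Call:
play_rows:
  plan: [0, 0, 0, 0, 0, 0, -0.3, 0, 0, 0, 0, 0, 0, -0.3, 0, 0, 0, 0, 0, 0, -0.3, 0, 0, 8.2, 0, 0, 0, -0.3, 0, 0, 8.2, 0, 0, 0, -0.3, 0, 0, 8.2, 0, 0, 0, -0.3, 0, 0, 8.2, 0, 0, 0, -0.3, 0, 0, 8.2, 0, 0, 0, -0.3, 0, 0, 8.2, 0, 0, 0, -0.3, 0, 0, 8.2, 0, 0, 0, -0.3, 0, 0, 8.2, 0, 0, 0, -0.3, 0, 0, 8.2, 0, 0, 0, -0.3]

```text
time: 27.0
tcp_pos: [0.4412, -0.3639, -0.0144]
orientation: [1.729, 2.623, -0.0]
contact_force: [1.1, 0.2, 0.5]
finger_gap: 0.65
gripper_force: 0.0
```

Call:
play_rows:
  plan: [0, 0, 8.2, 0, 0, 0, -0.3, 0, 0, 8, 0, 0, 0, -0.3, 0, 0, 0, 0, 0, 0, 1, 0, 0, 0, 0, 0, 0, 1, 0, 0, 0, 0, 0, 0, 1, 0, 0, 0, 0, 0, 0, 1, 0, 0, 0, 0, 0, 0, 1]

```text
time: 27.7
tcp_pos: [0.4413, -0.3639, -0.014]
orientation: [2.069, 2.363, -0.0]
contact_force: [-1.6, 1.3, 7.6]
finger_gap: 0.302
gripper_force: 58.5
```

```bash
python3 - <<'E'
from h import *
c=json.load(open('car.json'));t=seats(c)[2];print(t)
plan([t[0],t[1],.07],c[2]+np.pi/2)
E
```

```text
[0.58892373 0.1823903  0.035     ]
tcp [ 441.3 -363.9  -14. ] yaw 97.6 tilt [ 4.e-04 -4.e-04 -1.e+00]
turn az 0.5 deg; then shift x 523.7 y 214.5 z -84.0 t 27.7 F [-1.6  1.3  7.6] gap 0.302
```

Call:
play_rows:
  plan: [0, 0, 0, 0, 0, -24, 1, 0, 0, 0, 0, 0, -50, 1, 0, 0, 0, 0, 0, -50, 1, 0, 0, 0, 0, 0, -50, 1, 0, 0, 0, 0, 0, -50, 1, 0, 0, 0.5, 0, 0, 0, 1, 0, 0, 0, 37.4, 15.3, 0, 1, 0, 0, 0, 37.4, 15.3, 0, 1, 0, 0, 0, 37.4, 15.3, 0, 1, 0, 0, 0, 37.4, 15.3, 0, 1]

```text
time: 28.7
tcp_pos: [0.4841, -0.2065, 0.2092]
orientation: [-2.08, -2.354, -0.0]
contact_force: [0.3, -0.5, 1.0]
finger_gap: 0.304
gripper_force: 59.1
```

Call:
play_rows:
  plan: [0, 0, 0, 37.4, 15.3, 0, 1, 0, 0, 0, 37.4, 15.3, 0, 1, 0, 0, 0, 37.4, 15.3, 0, 1, 0, 0, 0, 37.4, 15.3, 0, 1, 0, 0, 0, 37.4, 15.3, 0, 1, 0, 0, 0, 37.4, 15.3, 0, 1, 0, 0, 0, 37.4, 15.3, 0, 1, 0, 0, 0, 37.4, 15.3, 0, 1, 0, 0, 0, 37.4, 15.3, 0, 1, 0, 0, 0, 37.4, 15.3, 0, 1, 0, 0, 0, 0, 0, 0, 1, 0, 0, 0, 0, 0, 0, 1]

```text
time: 29.9
tcp_pos: [0.5911, 0.1822, 0.2088]
orientation: [-2.079, -2.355, 0.001]
contact_force: [-0.7, 0.6, 0.5]
finger_gap: 0.303
gripper_force: 59.1
```

```bash
python3 - <<'E'
from h import *
c=json.load(open('car.json'));t=seats(c)[2]
plan([t[0],t[1],.019],c[2]+np.pi/2)
p=get_image('wrist');fit_carriage(p,c);T=env.state()['tcp_pos']
for r in spotter.masks_of('mount1',p): 
    if r['bbox'][1]>200 and abs(r['bbox'][0]-321)<20: print('held',fit_cyl(p,r['region'],z0=T[2]+.016,z1=T[2]+.042))
E
```

```text
tcp [591.1 182.2 208.8] yaw 97.11 tilt [-9.e-04 -4.e-04 -1.e+00]
turn az -0.0 deg; then shift x 0.5 y -2.1 z 189.8 t 29.9 F [-0.7  0.6  0.5] gap 0.303
carriage n 91 rms mm 0.67 [0.5915 0.1605 0.121 ]
held (array([0.5910018 , 0.18197187]), 0.9203338894324284)
```

Call:
play_rows:
  plan: [0, 0, 0, 0.4, -2.1, 0, 1, 0, 0, 0, 0, 0, 40, 1, 0, 0, 0, 0, 0, 40, 1, 0, 0, 0, 0, 0, 40, 1, 0, 0, 0, 0, 0, 40, 1, 0, 0, 0, 0, 0, 12, 1, 0, 0, 0, 0, 0, 5, 1, 0, 0, 0, 0, 0, 0, 1, 0, 0, 0, 0, 0, 3, 1, 0, 0, 0, 0, 0, 3, 1, 0, 0, 0, 0, 0, 2, 1, 0, 0, 0, 0, 0, 0, 1]

```text
time: 31.2
tcp_pos: [0.5892, 0.1818, 0.0246]
orientation: [2.084, 2.351, 0.0]
contact_force: [-0.4, -0.0, -0.5]
finger_gap: 0.299
gripper_force: 59.2
```

Call:
play_rows:
  plan: [0, 0, 0, 0, 0, 2, 1, 0, 0, 0, 0, 0, 2, 1, 0, 0, 0, 0, 0, 1, 1, 0, 0, 0, 0, 0, 0, 1]

```text
time: 31.6
tcp_pos: [0.589, 0.1817, 0.0193]
orientation: [-2.084, -2.35, 0.0]
contact_force: [0.3, 0.2, 0.3]
finger_gap: 0.305
gripper_force: 59.2
```

Call:
play_rows:
  plan: [0, 0, 0, 0, 0, 1, 1, 0, 0, 0, 0, 0, 0, -0.1, 0, 0, 0, 0, 0, 0, -0.1, 0, 0, 0, 0, 0, 0, -0.1, 0, 0, 0, 0, 0, -30, -0.1, 0, 0, 0, 0, 0, -45, -0.3, 0, 0, 0, 0, 0, -50, -0.3, 0, 0, 0, 0, 0, -50, -0.3, 0, 0, 0, 0, 0, -50, -0.3]

```text
time: 32.5
tcp_pos: [0.5886, 0.1816, 0.2458]
orientation: [2.084, 2.35, 0.0]
contact_force: [1.7, 0.3, -0.4]
finger_gap: 0.65
gripper_force: 0.0
```

Call:
play_rows:
  plan: [0, 0, 0, -42.2, -15.1, 0, -0.3, 0, 0, 0, -42.2, -15.1, 0, -0.3, 0, 0, 0, -42.2, -15.1, 0, -0.3, 0, 0, 0, -42.2, -15.1, 0, -0.3, 0, 0, 0, -42.2, -15.1, 0, -0.3, 0, 0, 0, -42.2, -15.1, 0, -0.3, 0, 0, 0, -42.2, -15.1, 0, -0.3]

```text
time: 33.2
tcp_pos: [0.5188, -0.1258, 0.2436]
orientation: [2.084, 2.35, 0.0]
contact_force: [0.9, -0.3, -0.0]
finger_gap: 0.647
gripper_force: 0.0
```

Call:
play_rows:
  plan: [0, 0, 0, -42.2, -15.1, 0, -0.3, 0, 0, 0, -42.2, -15.1, 0, -0.3, 0, 0, 0, -42.2, -15.1, 0, -0.3, 0, 0, 0, -42.2, -15.1, 0, -0.3, 0, 0, 0, -42.2, -15.1, 0, -0.3, 0, 0, 0, -42.2, -15.1, 0, -0.3, 0, 0, 0, 0, 0, 0, -0.3, 0, 0, 0, 0, 0, 0, -0.3]

```text
time: 34.0
tcp_pos: [0.4594, -0.3871, 0.243]
orientation: [-2.086, -2.348, -0.0]
contact_force: [-0.5, 0.7, 1.0]
finger_gap: 0.648
gripper_force: 0.0
```

```bash
python3 - <<'E'
from h import *
p=get_image('wrist');m=mounts(p)
g=min(m,key=lambda q:np.hypot(q[0]-.4147,q[1]+.3002));print(g)
plan([g[0],g[1],-.0155],json.load(open('car.json'))[2]+np.pi/2)
E
```

```text
mount [ 414.8 -300.2] area 0.99 conf 0.91 [103. 244. 143.]
  mount [ 501.8 -261.8] area 0.97 conf 0.73 [255. 255. 115.]
[ 0.41478767 -0.30023555]
tcp [ 460.  -385.7  243.6] yaw 96.89 tilt [ 1.e-04  2.e-04 -1.e+00]
turn az -0.3 deg; then shift x 90.4 y -34.2 z 259.1 t 34.1 F [-0.3 -0.1 -1.2] gap 0.649
```

Call:
play_rows:
  plan: [0, 0, -0.3, 0, 0, 0, -0.3, 0, 0, 0, 30.1, -11.4, 0, -0.3, 0, 0, 0, 30.1, -11.4, 0, -0.3, 0, 0, 0, 30.1, -11.4, 0, -0.3, 0, 0, -8.2, 0, 0, 15, -0.3, 0, 0, -8.2, 0, 0, 15, -0.3, 0, 0, -8.2, 0, 0, 15, -0.3, 0, 0, -8.2, 0, 0, 15, -0.3, 0, 0, -8.2, 0, 0, 15, -0.3, 0, 0, -8.2, 0, 0, 15, -0.3, 0, 0, -8.2, 0, 0, 15, -0.3]

```text
time: 35.2
tcp_pos: [0.4149, -0.3002, 0.1382]
orientation: [0.68, 3.067, -0.0]
contact_force: [-0.5, -0.3, 0.1]
finger_gap: 0.65
gripper_force: 0.0
```

Call:
play_rows:
  plan: [0, 0, -8.2, 0, 0, 15, -0.3, 0, 0, -8.2, 0, 0, 15, -0.3, 0, 0, -8.2, 0, 0, 15, -0.3, 0, 0, -8, 0, 0, 15, -0.3, 0, 0, 0, 0, 0, 40, -0.3, 0, 0, 0, 0, 0, 35, -0.3, 0, 0, 0, 0, 0, 19, -0.3, 0, 0, 0, 0, 0, 0, -0.3, 0, 0, 0, 0, 0, 0, 1, 0, 0, 0, 0, 0, 0, 1, 0, 0, 0, 0, 0, 0, 1, 0, 0, 0, 0, 0, 0, 1]

```text
time: 36.4
tcp_pos: [0.4155, -0.3015, -0.0137]
orientation: [-0.197, 3.133, -0.003]
contact_force: [-1.1, 2.6, 9.2]
finger_gap: 0.303
gripper_force: 58.4
```

Call:
play_rows:
  plan: [0, 0, 0, 0, 0, 0, -0.3, 0, 0, 0, 0, 0, 0, -0.3, 0, 0, 0, 0, 0, 0, -0.3, 0, 0, 8.2, 0, 0, 0, -0.3, 0, 0, 8.2, 0, 0, 0, -0.3, 0, 0, 8.2, 0, 0, 0, -0.3, 0, 0, 8.2, 0, 0, 0, -0.3, 0, 0, 8.2, 0, 0, 0, -0.3, 0, 0, 8.2, 0, 0, 0, -0.3, 0, 0, 8.2, 0, 0, 0, -0.3, 0, 0, 8.2, 0, 0, 0, -0.3, 0, 0, 8.2, 0, 0, 0, -0.3]

```text
time: 37.6
tcp_pos: [0.4147, -0.3012, -0.0154]
orientation: [1.733, 2.62, -0.0]
contact_force: [-0.4, 0.2, -0.3]
finger_gap: 0.653
gripper_force: 0.0
```

Call:
play_rows:
  plan: [0, 0, 8.2, 0, 0, 0, -0.3, 0, 0, 8, 0, 0, 0, -0.3, 0, 0, 0, 0, 0, 0, 1, 0, 0, 0, 0, 0, 0, 1, 0, 0, 0, 0, 0, 0, 1, 0, 0, 0, 0, 0, 0, 1, 0, 0, 0, 0, 0, 0, 1]

```text
time: 38.3
tcp_pos: [0.4147, -0.3012, -0.0151]
orientation: [2.073, 2.36, -0.0]
contact_force: [-1.7, 1.1, 8.7]
finger_gap: 0.305
gripper_force: 58.4
```

```bash
python3 - <<'E'
from h import *
c=json.load(open('car.json'));t=seats(c)[1];print(t)
plan([t[0],t[1],.07],c[2]+np.pi/2)
E
```

```text
[0.59440337 0.13873285 0.035     ]
tcp [ 414.7 -301.2  -15.1] yaw 97.4 tilt [ 3.e-04 -4.e-04 -1.e+00]
turn az 0.2 deg; then shift x 414.1 y 233.1 z -85.1 t 38.3 F [-1.7  1.1  8.7] gap 0.305
```

Lift 234 mm, then 12 rows of (34.5, 19.4).

Call:
play_rows:
  plan: [0, 0, 0, 0, 0, -24, 1, 0, 0, 0, 0, 0, -50, 1, 0, 0, 0, 0, 0, -50, 1, 0, 0, 0, 0, 0, -50, 1, 0, 0, 0, 0, 0, -50, 1, 0, 0, 0.2, 0, 0, 0, 1, 0, 0, 0, 34.5, 19.4, 0, 1, 0, 0, 0, 34.5, 19.4, 0, 1]

```text
time: 39.1
tcp_pos: [0.4448, -0.2275, 0.2084]
orientation: [2.08, 2.354, 0.0]
contact_force: [1.1, 0.2, -0.1]
finger_gap: 0.303
gripper_force: 59.2
```

Call:
play_rows:
  plan: [0, 0, 0, 34.5, 19.4, 0, 1, 0, 0, 0, 34.5, 19.4, 0, 1, 0, 0, 0, 34.5, 19.4, 0, 1, 0, 0, 0, 34.5, 19.4, 0, 1, 0, 0, 0, 34.5, 19.4, 0, 1, 0, 0, 0, 34.5, 19.4, 0, 1, 0, 0, 0, 34.5, 19.4, 0, 1, 0, 0, 0, 34.5, 19.4, 0, 1, 0, 0, 0, 34.5, 19.4, 0, 1, 0, 0, 0, 34.5, 19.4, 0, 1, 0, 0, 0, 0, 0, 0, 1, 0, 0, 0, 0, 0, 0, 1]

```text
time: 40.3
tcp_pos: [0.5953, 0.1387, 0.2077]
orientation: [-2.077, -2.356, 0.001]
contact_force: [-0.8, -0.7, -1.3]
finger_gap: 0.304
gripper_force: 59.2
```

```bash
python3 - <<'E'
from h import *
c=json.load(open('car.json'));t=seats(c)[1]
plan([t[0],t[1],.018],c[2]+np.pi/2)
p=get_image('wrist');fit_carriage(p,c);T=env.state()['tcp_pos']
for r in spotter.masks_of('mount1',p): 
    if r['bbox'][1]>200 and abs(r['bbox'][0]-321)<20: print('held',fit_cyl(p,r['region'],z0=T[2]+.017,z1=T[2]+.043))
    else: print('other',r['confidence'],fit_cyl(p,r['region'],z0=.035,z1=.061))
E
```

```text
tcp [595.3 138.7 207.7] yaw 97.2 tilt [-1.1e-03 -2.0e-04 -1.0e+00]
turn az 0.0 deg; then shift x 0.2 y -0.9 z 189.7 t 40.3 F [-0.8 -0.7 -1.3] gap 0.304
carriage n 100 rms mm 0.52 [0.5916 0.1611 0.1248]
other 0.93 (array([0.58042852, 0.24788682]), 0.9926476428981067)
other 0.83 (array([0.58885267, 0.18141017]), 1.00988307262298)
held (array([0.59517694, 0.13851879]), 0.9328341207534898)
other 0.28 (array([0.5897158 , 0.18161756]), 19.3241377601205)
```

Call:
play_rows:
  plan: [0, 0, 0, 0.2, -0.9, 0, 1, 0, 0, 0, 0, 0, 40, 1, 0, 0, 0, 0, 0, 40, 1, 0, 0, 0, 0, 0, 40, 1, 0, 0, 0, 0, 0, 40, 1, 0, 0, 0, 0, 0, 12, 1, 0, 0, 0, 0, 0, 5, 1, 0, 0, 0, 0, 0, 0, 1, 0, 0, 0, 0, 0, 3, 1, 0, 0, 0, 0, 0, 3, 1, 0, 0, 0, 0, 0, 2, 1, 0, 0, 0, 0, 0, 0, 1]

```text
time: 41.6
tcp_pos: [0.5946, 0.1382, 0.0236]
orientation: [2.082, 2.352, 0.0]
contact_force: [-0.8, 0.3, -0.4]
finger_gap: 0.309
gripper_force: 59.3
```

Call:
play_rows:
  plan: [0, 0, 0, 0, 0, 2, 1, 0, 0, 0, 0, 0, 2, 1, 0, 0, 0, 0, 0, 1, 1, 0, 0, 0, 0, 0, 0, 1]

```text
time: 42.0
tcp_pos: [0.5945, 0.1382, 0.0183]
orientation: [-2.082, -2.352, 0.0]
contact_force: [-1.2, 0.2, 0.3]
finger_gap: 0.304
gripper_force: 59.3
```

Call:
play_rows:
  plan: [0, 0, 0, 0, 0, 1, 1, 0, 0, 0, 0, 0, 0, -0.1, 0, 0, 0, 0, 0, 0, -0.1, 0, 0, 0, 0, 0, 0, -0.1, 0, 0, 0, 0, 0, -30, -0.1, 0, 0, 0, 0, 0, -45, -0.3, 0, 0, 0, 0, 0, -50, -0.3, 0, 0, 0, 0, 0, -50, -0.3, 0, 0, 0, 0, 0, -50, -0.3]

```text
time: 42.9
tcp_pos: [0.5941, 0.1382, 0.2448]
orientation: [2.082, 2.352, 0.001]
contact_force: [1.6, 0.6, -0.7]
finger_gap: 0.653
gripper_force: 0.0
```

Call:
play_rows:
  plan: [0, 0, 0, -41.2, -13.7, 0, -0.3, 0, 0, 0, -41.2, -13.7, 0, -0.3, 0, 0, 0, -41.2, -13.7, 0, -0.3, 0, 0, 0, -41.2, -13.7, 0, -0.3, 0, 0, 0, -41.2, -13.7, 0, -0.3, 0, 0, 0, -41.2, -13.7, 0, -0.3, 0, 0, 0, -41.2, -13.7, 0, -0.3, 0, 0, 0, -41.2, -13.7, 0, -0.3, 0, 0, 0, -41.2, -13.7, 0, -0.3, 0, 0, 0, -41.2, -13.7, 0, -0.3, 0, 0, 0, -41.2, -13.7, 0, -0.3, 0, 0, 0, 0, 0, 0, -0.3]

```text
time: 44.1
tcp_pos: [0.4987, -0.3343, 0.2416]
orientation: [-2.087, -2.348, 0.001]
contact_force: [2.1, 1.6, -0.5]
finger_gap: 0.649
gripper_force: 0.0
```

```bash
python3 - <<'E'
from h import *
p=get_image('wrist');p=get_image('wrist');m=mounts(p)
g=min(m,key=lambda q:np.hypot(q[0]-.5018,q[1]+.2618));print(g)
plan([g[0],g[1],-.0155],json.load(open('car.json'))[2]+np.pi/2)
E
```

```text
mount [ 502.1 -262.7] area 0.99 conf 0.82 [255. 255. 136.]
[ 0.50210774 -0.26265157]
tcp [ 499.9 -329.6  242.4] yaw 96.95 tilt [-1.e-04  4.e-04 -1.e+00]
turn az -0.2 deg; then shift x 66.2 y 10.5 z 257.9 t 44.2 F [-0.1  1.   0.8] gap 0.646
```

Call:
play_rows:
  plan: [0, 0, -0.2, 0, 0, 0, -0.3, 0, 0, 0, 33.1, 5.2, 0, -0.3, 0, 0, 0, 33.1, 5.2, 0, -0.3, 0, 0, -8.2, 0, 0, 15, -0.3, 0, 0, -8.2, 0, 0, 15, -0.3, 0, 0, -8.2, 0, 0, 15, -0.3, 0, 0, -8.2, 0, 0, 15, -0.3, 0, 0, -8.2, 0, 0, 15, -0.3, 0, 0, -8.2, 0, 0, 15, -0.3, 0, 0, -8.2, 0, 0, 15, -0.3]

```text
time: 45.25
tcp_pos: [0.5023, -0.2617, 0.1372]
orientation: [0.679, 3.067, -0.0]
contact_force: [0.9, 0.1, -0.6]
finger_gap: 0.648
gripper_force: 0.0
```

Call:
play_rows:
  plan: [0, 0, -8.2, 0, 0, 15, -0.3, 0, 0, -8.2, 0, 0, 15, -0.3, 0, 0, -8.2, 0, 0, 15, -0.3, 0, 0, -8, 0, 0, 15, -0.3, 0, 0, 0, 0, 0, 40, -0.3, 0, 0, 0, 0, 0, 35, -0.3, 0, 0, 0, 0, 0, 18, -0.3, 0, 0, 0, 0, 0, 0, -0.3, 0, 0, 0, 0, 0, 0, 1, 0, 0, 0, 0, 0, 0, 1, 0, 0, 0, 0, 0, 0, 1, 0, 0, 0, 0, 0, 0, 1]

```text
time: 46.45
tcp_pos: [0.503, -0.2631, -0.0137]
orientation: [-0.197, 3.133, -0.002]
contact_force: [-0.7, 2.5, 7.7]
finger_gap: 0.302
gripper_force: 58.5
```

Call:
play_rows:
  plan: [0, 0, 0, 0, 0, 0, -0.3, 0, 0, 0, 0, 0, 0, -0.3, 0, 0, 0, 0, 0, 0, -0.3, 0, 0, 8.2, 0, 0, 0, -0.3, 0, 0, 8.2, 0, 0, 0, -0.3, 0, 0, 8.2, 0, 0, 0, -0.3, 0, 0, 8.2, 0, 0, 0, -0.3, 0, 0, 8.2, 0, 0, 0, -0.3, 0, 0, 8.2, 0, 0, 0, -0.3, 0, 0, 8.2, 0, 0, 0, -0.3, 0, 0, 8.2, 0, 0, 0, -0.3, 0, 0, 8.2, 0, 0, 0, -0.3]

```text
time: 47.65
tcp_pos: [0.5021, -0.263, -0.0154]
orientation: [1.733, 2.62, -0.0]
contact_force: [-0.6, -0.2, 0.8]
finger_gap: 0.651
gripper_force: 0.0
```

Call:
play_rows:
  plan: [0, 0, 8.2, 0, 0, 0, -0.3, 0, 0, 8, 0, 0, 0, -0.3, 0, 0, 0, 0, 0, 0, 1, 0, 0, 0, 0, 0, 0, 1, 0, 0, 0, 0, 0, 0, 1, 0, 0, 0, 0, 0, 0, 1, 0, 0, 0, 0, 0, 0, 1]

```text
time: 48.35
tcp_pos: [0.5021, -0.2631, -0.015]
orientation: [2.073, 2.36, -0.0]
contact_force: [-2.8, 0.3, 8.0]
finger_gap: 0.308
gripper_force: 58.5
```

```bash
python3 - <<'E'
from h import *
c=json.load(open('car.json'));t=seats(c)[0];print(t)
plan([t[0],t[1],.07],c[2]+np.pi/2)
E
```

```text
[0.60262283 0.07324666 0.035     ]
tcp [ 502.1 -263.1  -15. ] yaw 97.4 tilt [ 3.e-04 -4.e-04 -1.e+00]
turn az 0.2 deg; then shift x 321.2 y 141.6 z -85.0 t 48.4 F [-2.8  0.3  8. ] gap 0.308
```

Call:
play_rows:
  plan: [0, 0, 0, 0, 0, -24, 1, 0, 0, 0, 0, 0, -50, 1, 0, 0, 0, 0, 0, -50, 1, 0, 0, 0, 0, 0, -50, 1, 0, 0, 0, 0, 0, -50, 1, 0, 0, 0.2, 0, 0, 0, 1]

```text
time: 48.95
tcp_pos: [0.504, -0.2643, 0.2148]
orientation: [2.072, 2.35, 0.001]
contact_force: [-0.2, -0.9, -2.0]
finger_gap: 0.303
gripper_force: 59.1
```

Call:
play_rows:
  plan: [0, 0, 0, 32.1, 14.1, 0, 1, 0, 0, 0, 32.1, 14.1, 0, 1, 0, 0, 0, 32.1, 14.1, 0, 1, 0, 0, 0, 32.1, 14.1, 0, 1, 0, 0, 0, 32.1, 14.1, 0, 1, 0, 0, 0, 32.1, 14.1, 0, 1, 0, 0, 0, 32.1, 14.1, 0, 1, 0, 0, 0, 32.1, 14.1, 0, 1, 0, 0, 0, 32.1, 14.1, 0, 1, 0, 0, 0, 32.1, 14.1, 0, 1, 0, 0, 0, 0, 0, 0, 1, 0, 0, 0, 0, 0, 0, 1]

```text
time: 50.15
tcp_pos: [0.6029, 0.0733, 0.208]
orientation: [-2.077, -2.356, 0.001]
contact_force: [-0.9, -1.4, -1.1]
finger_gap: 0.303
gripper_force: 59.2
```

```bash
python3 - <<'E'
from h import *
c=json.load(open('car.json'));t=seats(c)[0]
plan([t[0],t[1],.018],c[2]+np.pi/2)
p=get_image('wrist');fit_carriage(p,c);T=env.state()['tcp_pos']
for r in spotter.masks_of('mount1',p): 
    if r['bbox'][1]>200 and abs(r['bbox'][0]-321)<20: print('held',fit_cyl(p,r['region'],z0=T[2]+.017,z1=T[2]+.043))
    else: print('other',r['confidence'],fit_cyl(p,r['region'],z0=.035,z1=.061))
E
```

```text
tcp [602.9  73.3 208. ] yaw 97.2 tilt [-8.e-04 -2.e-04 -1.e+00]
turn az 0.0 deg; then shift x -0.1 y -0.3 z 190.0 t 50.1 F [-0.9 -1.4 -1.1] gap 0.303
carriage n 98 rms mm 0.51 [0.5917 0.1595 0.1246]
other 0.88 (array([0.58912604, 0.18158905]), 1.014054786514001)
held (array([0.60287124, 0.07315281]), 0.9298380463304678)
other 0.7 (array([0.59462239, 0.13744733]), 0.9689580869561529)
other 0.55 (array([0.58091509, 0.24145239]), 0.38812577955824273)
other 0.34 (array([0.58454202, 0.21981921]), 1.808065133038565)
```

Call:
play_rows:
  plan: [0, 0, 0, -0.4, -0.3, 0, 1, 0, 0, 0, 0, 0, 40, 1, 0, 0, 0, 0, 0, 40, 1, 0, 0, 0, 0, 0, 40, 1, 0, 0, 0, 0, 0, 40, 1, 0, 0, 0, 0, 0, 12, 1, 0, 0, 0, 0, 0, 5, 1, 0, 0, 0, 0, 0, 0, 1, 0, 0, 0, 0, 0, 3, 1, 0, 0, 0, 0, 0, 3, 1, 0, 0, 0, 0, 0, 2, 1, 0, 0, 0, 0, 0, 0, 1]

```text
time: 51.45
tcp_pos: [0.6028, 0.0724, 0.0236]
orientation: [2.082, 2.352, 0.0]
contact_force: [0.4, 0.4, -0.2]
finger_gap: 0.308
gripper_force: 59.2
```

Call:
play_rows:
  plan: [0, 0, 0, 0, 0, 2, 1, 0, 0, 0, 0, 0, 2, 1, 0, 0, 0, 0, 0, 1, 1, 0, 0, 0, 0, 0, 0, 1]

```text
time: 51.85
tcp_pos: [0.6027, 0.0724, 0.0183]
orientation: [-2.082, -2.352, 0.0]
contact_force: [-0.5, 0.4, -0.5]
finger_gap: 0.305
gripper_force: 59.2
```

Call:
play_rows:
  plan: [0, 0, 0, 0, 0, 1, 1, 0, 0, 0, 0, 0, 0, -0.1, 0, 0, 0, 0, 0, 0, -0.1, 0, 0, 0, 0, 0, 0, -0.1, 0, 0, 0, 0, 0, -30, -0.1, 0, 0, 0, 0, 0, -45, -0.3, 0, 0, 0, 0, 0, -50, -0.3, 0, 0, 0, 0, 0, -50, -0.3, 0, 0, 0, 11, 0, -50, -0.3, 0, 0, 0, 11, 0, 0, -0.3, 0, 0, 0, 0, 0, 0, -0.3, 0, 0, 0, 0, 0, 0, -0.3]

```text
time: 53.05
tcp_pos: [0.5997, 0.0939, 0.2401]
orientation: [-2.081, -2.352, 0.002]
contact_force: [-0.1, 0.3, 0.3]
finger_gap: 0.649
gripper_force: 0.0
```

```bash
python3 - <<'E'
from h import *
c=json.load(open('car.json'))
p=get_image('wrist');fit_carriage(p,c);q=get_image('scene')
for P in(p,q):
  for r in spotter.masks_of('mount1',P): print('m',round(r['confidence'],2),r['bbox'][:2],fit_cyl(P,r['region'],z0=.035,z1=.061))
print(seats(c)[:,:2])
a=cv2.resize(p['color'][0:240,240:400],None,fx=2.5,fy=2.5,interpolation=cv2.INTER_CUBIC)
b=cv2.resize(q['color'][130:250,360:460],(500,600),interpolation=cv2.INTER_CUBIC)[:,50:450]
cv2.imwrite('pics/w10.png',np.hstack([a,b])[:,:,::-1])
for k in('clamp_a_socket','clamp_b_socket'):
  for r in spotter.place_of(k,p): print(k,r['pixel'],round(r['confidence'],2),at_z(p,*r['pixel'],.079))
# red bar orientation at z=.070
hsv=cv2.cvtColor(p['color'],cv2.COLOR_RGB2HSV)
m=((hsv[...,0]<6)|(hsv[...,0]>174))&(hsv[...,1]>170)&(hsv[...,2]>70)
for i in(4,5):
    s=seats(c)[i];u=proj(p,[s[0],s[1],.07])[0]
    ys,xs=np.nonzero(m);k=np.hypot(xs-u[0],ys-u[1])<50;
    W=np.array([at_z(p,y,x,.07)[:2] for y,x in zip(ys[k],xs[k])]);ctr=W.mean(0)
    w,v=np.linalg.eigh(np.cov(W.T));a=np.arctan2(v[1,1],v[0,1]);a=(a+np.pi/2)%np.pi-np.pi/2
    print('clamp',i,'n',k.sum(),'centroid',ctr,'expected',s[:2],'bar world deg',np.degrees(a),'angle rad',c[2]-a,'len',np.sqrt(12*w))
plan([.6,.1,.25])
E
```

```text
carriage n 117 rms mm 0.53 [0.5917 0.1605 0.1253]
m 0.76 [321.1, 194.1] (array([0.60306924, 0.07180903]), 0.9548028965464367)
m 0.73 [324.1, 30.6] (array([0.58028829, 0.24892577]), 0.9038837756658269)
m 0.72 [323.5, 101.1] (array([0.58948588, 0.18122588]), 0.9810238260850912)
m 0.67 [324.1, 139.7] (array([0.59488221, 0.13787305]), 0.9847122452113242)
m 0.77 [382.8, 198.1] (array([0.60315255, 0.07225743]), 0.8208685525243354)
m 0.7 [420.5, 181.2] (array([0.59072271, 0.1809756 ]), 0.8812558607882167)
m 0.63 [407.2, 187.5] (array([0.59561092, 0.14066482]), 0.6881267063277814)
m 0.44 [445.8, 169.9] (array([0.58024941, 0.25376021]), 0.48631023948743)
[[0.60262283 0.07324666]
 [0.59440337 0.13873285]
 [0.58892373 0.1823903 ]
 [0.58070426 0.24787649]
 [0.5985131  0.10598976]
 [0.58481399 0.2151334 ]]
clamp_a_socket [171.6, 324.2] 0.86 [0.60100447 0.10615605 0.079     ]
clamp_a_socket [141.1, 323.2] 0.71 [0.59581286 0.13879477 0.079     ]
clamp_a_socket [103.7, 320.4] 0.54 [0.58818817 0.17630073 0.079     ]
clamp_a_socket [136.4, 323.4] 0.21 [0.59541357 0.14371608 0.079     ]
clamp_b_socket [59.5, 322.6] 0.57 [0.58527021 0.21828668 0.079     ]
clamp 4 n 452 centroid [0.59805417 0.10673048] expected [0.5985131  0.10598976] bar world deg -2.4611875171454547 angle rad 0.16781732353101106 len [0.01217627 0.08922723]
clamp 5 n 608 centroid [0.58450708 0.21496145] expected [0.58481399 0.2151334 ] bar world deg -2.7351155200538493 angle rad 0.17259826909517514 len [0.0127973  0.08924272]
tcp [599.9  93.6 240.7] yaw 96.95 tilt [-1.e-03 -1.e-04 -1.e+00]
turn az -0.0 deg; then shift x 6.3 y 0.8 z -9.3 t 53.4 F [-0.6  0.7  0.2] gap 0.655
```

View pics/w10.png

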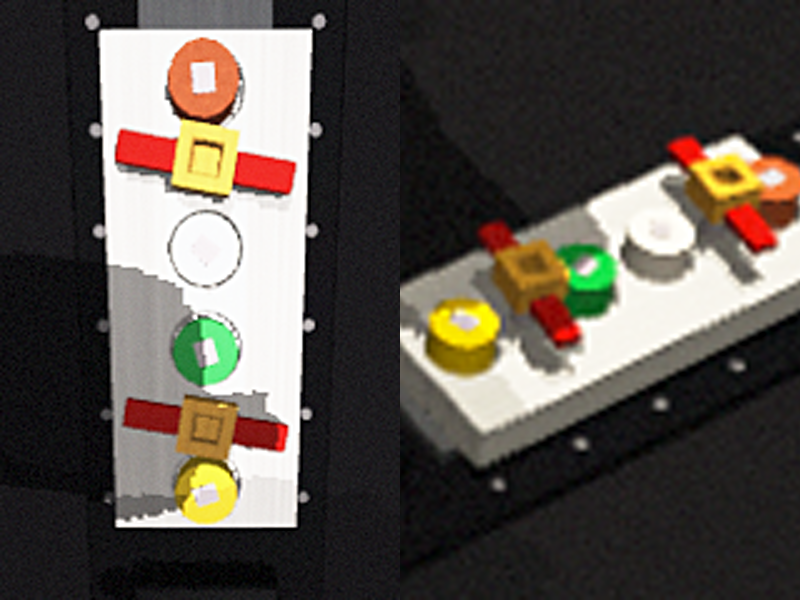

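Both images show all four mounts seated at the seat centres. The clamps are both at about 0.17 rad, with their bars near -2.5° in world. Next is the key.

Call:
play_rows:
  plan: [0, 0, 0, -37.7, 0.5, 0, -0.3, 0, 0, 0, -37.7, 0.5, 0, -0.3, 0, 0, 0, -37.7, 0.5, 0, -0.3, 0, 0, 0, -37.7, 0.5, 0, -0.3, 0, 0, 0, -37.7, 0.5, 0, -0.3, 0, 0, 0, -37.7, 0.5, 0, -0.3, 0, 0, 0, -37.7, 0.5, 0, -0.3, 0, 0, 0, -37.7, 0.5, 0, -0.3, 0, 0, 0, -37.7, 0.5, 0, -0.3, 0, 0, 0, -37.7, 0.5, 0, -0.3, 0, 0, 0, 0, 0, 0, -0.3, 0, 0, 0, 0, 0, 0, -0.3]

```text
time: 54.55
tcp_pos: [0.6506, -0.2805, 0.2405]
orientation: [-2.083, -2.35, 0.0]
contact_force: [0.2, -0.1, 0.8]
finger_gap: 0.647
gripper_force: 0.0
```

```bash
cat >> h.py <<'E'
def fit_key(p,ztop,x0,show=0):
    # orange bar 80x14 top face at ztop (16 thick): silhouette hull vs orange mask ; x0=(x,y,yaw)
    hsv=cv2.cvtColor(p['color'],cv2.COLOR_RGB2HSV)
    m=((hsv[...,0]>=5)&(hsv[...,0]<=17)&(hsv[...,1]>140)&(hsv[...,2]>50)).astype(np.uint8)
    n,l,st,ce=cv2.connectedComponentsWithStats(m);u=proj(p,[x0[0],x0[1],ztop])[0]
    k=min((i for i in range(1,n) if st[i,4]>60),key=lambda i:np.linalg.norm(ce[i]-u));M=(l==k)
    def mom(mm): 
        return np.array([mm['m10']/mm['m00'],mm['m01']/mm['m00'],.5*np.arctan2(2*mm['mu11'],mm['mu20']-mm['mu02'])])
    t=mom(cv2.moments(M.astype(np.uint8),True))
    B=[[a,b,z] for a in(-.04,.04) for b in(-.007,.007) for z in(ztop-.016,ztop)]
    def f(x):
        h=cv2.convexHull(proj(p,s2w(x,B)).astype(np.float32));e=mom(cv2.moments(h))-t;e[2]=30*np.sin(e[2]);return e
    r=least_squares(f,x0,x_scale=[.01,.01,.1],diff_step=1e-3)
    h=cv2.convexHull(proj(p,s2w(r.x,B)).astype(np.float32));print('key',np.round(r.x,4),'deg',round(np.degrees(r.x[2]),2),'area ratio',round(M.sum()/cv2.contourArea(h),2),'cost',round(r.cost,3));return r.x
E
python3 - <<'E'
from h import *
p=get_image('wrist');save(p,'w11.png')
for P in(p,get_image('scene'),get_image('top')): fit_key(P,.096,[.645,-.203,-.25])
plan([.645,-.203,.2],np.pi-.25)
E
```

```text
key [ 0.6467 -0.2004 -0.1449] deg -8.3 area ratio 0.92 cost 0.0
key [ 0.6461 -0.202  -0.1464] deg -8.39 area ratio 0.97 cost 0.0
key [ 0.6489 -0.2018 -0.1547] deg -8.86 area ratio 0.93 cost 0.0
tcp [ 650.8 -278.7  241.6] yaw 97.02 tilt [ 2.e-04  0.e+00 -1.e+00]
turn az -68.7 deg; then shift x 24.4 y 71.9 z 41.6 t 54.7 F [ 0.6  1.7 -0.5] gap 0.649
```

All three cameras agree on the key: (0.6467, -0.2008), bar yaw -8.35°.

Call:
play_rows:
  plan: [0, 0, -8.3, 0, 0, 0, -0.3, 0, 0, -8.3, 0, 0, 0, -0.3, 0, 0, -8.3, 0, 0, 0, -0.3, 0, 0, -8.3, 0, 0, 0, -0.3, 0, 0, -8.3, 0, 0, 0, -0.3, 0, 0, -8.3, 0, 0, 0, -0.3, 0, 0, -8.3, 0, 0, 0, -0.3, 0, 0, -8.3, 0, 0, 0, -0.3, 0, 0, -8.2, 0, 0, 0, -0.3]

```text
time: 55.6
tcp_pos: [0.6509, -0.2784, 0.2419]
orientation: [0.219, 3.133, -0.0]
contact_force: [-0.3, -0.0, -0.5]
finger_gap: 0.649
gripper_force: 0.0
```

Call:
play_rows:
  plan: [0, 0, 0, 5.1, 25.5, 0, -0.3, 0, 0, 0, 5.1, 25.5, 0, -0.3, 0, 0, 0, 5.1, 25.5, 0, -0.3, 0, 0, 0, 0, 0, 35, -0.3, 0, 0, 0, 0, 0, 35, -0.3, 0, 0, 0, 0, 0, 35, -0.3, 0, 0, 0, 0, 0, 15, -0.3, 0, 0, 0, 0, 0, 0, -0.3, 0, 0, 0, 0, 0, 0, -0.3]

```text
time: 56.5
tcp_pos: [0.6471, -0.2012, 0.1224]
orientation: [0.23, 3.132, -0.0]
contact_force: [0.5, 0.0, 0.1]
finger_gap: 0.655
gripper_force: 0.0
```

```bash
python3 - <<'E'
from h import *
p=get_image('wrist');k=fit_key(p,.096,[.6467,-.2008,-.146])
plan([.6467,-.2008,.05],np.radians(171.65))
q=get_image('scene')
a=cv2.resize(p['color'][130:330,220:420],(400,400));c=proj(q,[.6467,-.2008,.1])[0].astype(int)
b=cv2.resize(q['color'][c[1]-35:c[1]+35,c[0]-35:c[0]+35],(400,400),interpolation=cv2.INTER_CUBIC)
cv2.imwrite('pics/w12.png',np.hstack([a,b])[:,:,::-1])
E
```

```text
key [ 0.6372 -0.1991 -0.1435] deg -8.22 area ratio 0.7 cost 0.0
tcp [ 647.5 -201.4  122.9] yaw 171.61 tilt [ 1.7e-03 -7.0e-04 -1.0e+00]
turn az -0.0 deg; then shift x 0.9 y 0.5 z 72.9 t 56.5 F [-0.2  0.1  0.6] gap 0.648
```

View pics/w12.png

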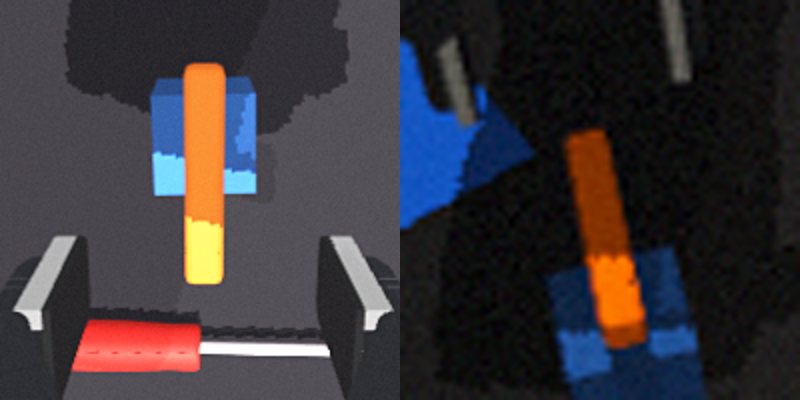

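The images show the key bar running parallel to the fingers and centred between them. I'll descend and grip.

Call:
play_rows:
  plan: [0, 0, 0, 0.9, 0.5, 0, -0.3, 0, 0, 0, 0, 0, 30, -0.3, 0, 0, 0, 0, 0, 25, -0.3, 0, 0, 0, 0, 0, 18, -0.3, 0, 0, 0, 0, 0, 0, -0.3, 0, 0, 0, 0, 0, 0, 1, 0, 0, 0, 0, 0, 0, 1, 0, 0, 0, 0, 0, 0, 1, 0, 0, 0, 0, 0, 0, 1, 0, 0, 0, 0, 0, 0, 1, 0, 0, 0, 0, 0, 0, 1]

```text
time: 57.7
tcp_pos: [0.6469, -0.2015, 0.0498]
orientation: [0.231, 3.131, -0.001]
contact_force: [0.1, 0.6, 6.2]
finger_gap: 0.14
gripper_force: 59.8
```

```bash
python3 - <<'E'
from h import *
print(env.state()['wrist_torque'],env.state()['tcp_pos'])
c=json.load(open('car.json'));s=seats(c)[4];
plan([s[0],s[1],.18],np.pi-.0429)
for P in(get_image('scene'),get_image('top')): fit_key(P,.096,[.6467,-.2008,-.146])
E
```

```text
[ 0.08131137  0.12556207 -0.01711953] [ 0.64690709 -0.20145799  0.04977788]
tcp [ 646.9 -201.5   49.8] yaw 171.57 tilt [ 2.2e-03 -9.0e-04 -1.0e+00]
turn az -6.0 deg; then shift x 61.5 y 305.1 z -130.2 t 57.7 F [0.1 0.6 6.2] gap 0.14
key [ 0.6482 -0.203  -0.1434] deg -8.22 area ratio 0.93 cost 0.0
key [ 0.7517 -0.0516 -7.9366] deg -454.74 area ratio 0.56 cost 0.0
```

Call:
play_rows:
  plan: [0, 0, 0, 0, 0, -20, 1, 0, 0, 0, 0, 0, -30, 1, 0, 0, 0, 0, 0, -40, 1, 0, 0, 0, 0, 0, -40, 1, 0, 0, -6, 0, 0, 0, 1, 0, 0, 0, 0, 0, 0, 1]

```text
time: 58.4
tcp_pos: [0.6467, -0.2014, 0.1798]
orientation: [0.064, 3.139, -0.002]
contact_force: [0.1, 0.4, -0.9]
finger_gap: 0.141
gripper_force: 58.9
```

Call:
play_rows:
  plan: [0, 0, 0, 7.7, 38.1, 0, 1, 0, 0, 0, 7.7, 38.1, 0, 1, 0, 0, 0, 7.7, 38.1, 0, 1, 0, 0, 0, 7.7, 38.1, 0, 1, 0, 0, 0, 7.7, 38.1, 0, 1, 0, 0, 0, 7.7, 38.1, 0, 1, 0, 0, 0, 7.7, 38.1, 0, 1, 0, 0, 0, 7.7, 38.1, 0, 1, 0, 0, 0, 0, 0, 0, 1, 0, 0, 0, 0, 0, 0, 1, 0, 0, 0, 0, 0, 0, 1]

```text
time: 59.5
tcp_pos: [0.5974, 0.1053, 0.1779]
orientation: [-0.07, -3.14, 0.0]
contact_force: [-0.6, -0.1, 0.0]
finger_gap: 0.141
gripper_force: 59.0
```

```bash
python3 - <<'E'
from h import *
c=json.load(open('car.json'));s=seats(c)[4];print(s)
plan([s[0],s[1],.1078],np.pi-.0429)
p=get_image('wrist');T=env.state()['tcp_pos']
fit_key(p,T[2]-.0398+.086,[T[0],T[1],-.043])
q=get_image('scene');k=fit_key(q,T[2]-.0398+.086,[T[0],T[1],-.043])
for r in spotter.place_of('tkey',q)[:1]: print('tip',r,at_z(q,*r['pixel'],T[2]-.0398))
for r in spotter.place_of('tkey',p)[:1]: print('tip',r,at_z(p,*r['pixel'],T[2]-.0398))
cc=proj(q,[s[0],s[1],.11])[0].astype(int)
a=cv2.resize(p['color'][110:310,220:420],(400,400));b=cv2.resize(q['color'][cc[1]-40:cc[1]+40,cc[0]-40:cc[0]+40],(400,400),interpolation=cv2.INTER_CUBIC)
cv2.imwrite('pics/w13.png',np.hstack([a,b])[:,:,::-1])
E
```

```text
[0.5985131  0.10598976 0.035     ]
tcp [597.4 105.3 177.9] yaw 177.46 tilt [-7.e-04 -3.e-04 -1.e+00]
turn az -0.1 deg; then shift x -1.0 y 0.8 z 70.1 t 59.5 F [-0.6 -0.1  0. ] gap 0.141
key [ 0.5977  0.1057 -0.0414] deg -2.37 area ratio 0.91 cost 0.0
key [ 0.6198  0.1025 -0.1628] deg -9.33 area ratio 0.48 cost 0.0
tip {'pixel': [159.8, 401.7], 'confidence': 0.6} [0.5977126  0.11037982 0.13816592]
tip {'pixel': [218.8, 323.7], 'confidence': 0.66} [0.60031468 0.10734092 0.13816592]
```

View pics/w13.png

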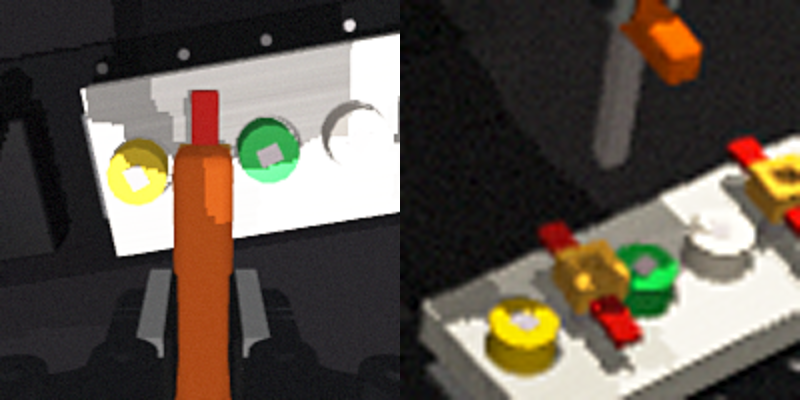

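The key hangs straight under the gripper, over clamp A's socket at (590,270) in the right-hand crop. I'll lower it in steps.

Call:
play_rows:
  plan: [0, 0, 0, -0.8, 0.5, 0, 1, 0, 0, 0, 0, 0, 35, 1, 0, 0, 0, 0, 0, 15, 1, 0, 0, 0, 0, 0, 5, 1, 0, 0, 0, 0, 0, 0, 1, 0, 0, 0, 0, 0, 3, 1, 0, 0, 0, 0, 0, 3, 1, 0, 0, 0, 0, 0, 2, 1, 0, 0, 0, 0, 0, 0, 1]

```text
time: 60.6
tcp_pos: [0.5983, 0.1064, 0.1153]
orientation: [0.067, 3.141, -0.0]
contact_force: [-0.8, 0.3, -0.7]
finger_gap: 0.136
gripper_force: 59.0
```

Call:
play_rows:
  plan: [0, 0, 0, 0, 0, 2, 1, 0, 0, 0, 0, 0, 2, 1, 0, 0, 0, 0, 0, 2, 1, 0, 0, 0, 0, 0, 1, 1, 0, 0, 0, 0, 0, 0, 1]

```text
time: 61.1
tcp_pos: [0.5982, 0.1064, 0.1081]
orientation: [-0.067, -3.141, 0.0]
contact_force: [0.4, -1.0, -2.5]
finger_gap: 0.137
gripper_force: 59.0
```

Call:
play_rows:
  plan: [0, 0, 6, 0, 0, 0, 1, 0, 0, 8, 0, 0, 0, 1, 0, 0, 8, 0, 0, 0, 1, 0, 0, 8, 0, 0, 0, 1, 0, 0, 8, 0, 0, 0, 1, 0, 0, 8, 0, 0, 0, 1, 0, 0, 8, 0, 0, 0, 1, 0, 0, 8, 0, 0, 0, 1, 0, 0, 8, 0, 0, 0, 1, 0, 0, 8, 0, 0, 0, 1, 0, 0, 4, 0, 0, 0, 1]

```text
time: 62.2
tcp_pos: [0.5983, 0.1066, 0.1083]
orientation: [-2.117, -2.321, -0.0]
contact_force: [-0.6, -1.1, -1.4]
finger_gap: 0.142
gripper_force: 59.0
```

Call:
play_rows:
  plan: [0, 0, 3, 0, 0, 0, 1, 0, 0, 2, 0, 0, 0, 1, 0, 0, 2, 0, 0, 0, 1, 0, 0, 0, 0, 0, 0, 1]

```text
time: 62.6
tcp_pos: [0.5983, 0.1066, 0.1083]
orientation: [-2.249, -2.193, -0.0]
contact_force: [0.3, -0.2, -1.2]
finger_gap: 0.137
gripper_force: 58.9
```

```bash
python3 - <<'E'
from h import *
s=env.state();print(s['wrist_torque'],s['qpos']);plan(s['tcp_pos'])
E
```

```text
[ 0.01591011 -0.04198214  0.01376861] [ 4.21541769e-02  4.39221716e-01 -1.03461482e-02  1.12123825e+00
  2.02878279e-04  1.63841362e+00]
tcp [598.3 106.6 108.3] yaw 88.54 tilt [-0.e+00  2.e-04 -1.e+00]
turn az -0.0 deg; then shift x 0.0 y 0.0 z -0.0 t 62.6 F [ 0.3 -0.2 -1.2] gap 0.137
```

Call:
play_rows:
  plan: [0, 0, 2, 0, 0, 0, 1, 0, 0, 0, 0, 0, 0, 1]

```text
time: 62.8
tcp_pos: [0.5983, 0.1065, 0.1083]
orientation: [-2.286, -2.154, -0.0]
contact_force: [0.3, -0.5, -1.9]
finger_gap: 0.135
gripper_force: 58.9
```

```bash
python3 - <<'E'
from h import *
s=env.state();print(s['wrist_torque']);plan(s['tcp_pos'])
c=json.load(open('car.json'))
q=get_image('scene');hsv=cv2.cvtColor(q['color'],cv2.COLOR_RGB2HSV)
m=((hsv[...,0]<6)|(hsv[...,0]>174))&(hsv[...,1]>170)&(hsv[...,2]>60)
ys,xs=np.nonzero(m);s=seats(c)[4];u=proj(q,[s[0],s[1],.07])[0];k=np.hypot(xs-u[0],ys-u[1])<25
W=np.array([at_z(q,y,x,.07)[:2] for y,x in zip(ys[k],xs[k])]);w,v=np.linalg.eigh(np.cov(W.T));print(k.sum(),np.degrees(np.arctan2(v[1,1],v[0,1])))
im=cv2.resize(q['color'][int(u[1])-35:int(u[1])+25,int(u[0])-30:int(u[0])+50],(800,600),interpolation=cv2.INTER_CUBIC);cv2.imwrite('pics/s14.png',im[:,:,::-1])
E
```

```text
[ 0.03398232 -0.0670371   0.09168597]
tcp [598.3 106.5 108.3] yaw 86.59 tilt [ 0.e+00  1.e-04 -1.e+00]
turn az -0.0 deg; then shift x 0.0 y 0.0 z -0.0 t 62.8 F [ 0.3 -0.5 -1.9] gap 0.135
94 101.04651376267167
```

Call:
play_rows:
  plan: [0, 0, 2, 0, 0, 0, 1, 0, 0, 1, 0, 0, 0, 1, 0, 0, 0, 0, 0, 0, 1]

```text
time: 63.15
tcp_pos: [0.5983, 0.1065, 0.1083]
orientation: [-2.342, -2.094, -0.0]
contact_force: [1.0, 0.7, -1.7]
finger_gap: 0.141
gripper_force: 58.9
```

```bash
python3 - <<'E'
from h import *
s=env.state();print(s['wrist_torque']);plan(s['tcp_pos'])
E
```

```text
[ 0.08074241 -0.03618011  0.03370405]
tcp [598.3 106.5 108.3] yaw 83.6 tilt [ 0.e+00  1.e-04 -1.e+00]
turn az -0.0 deg; then shift x 0.0 y 0.0 z -0.0 t 63.1 F [ 1.   0.7 -1.7] gap 0.141
```

Call:
play_rows:
  plan: [0, 0, 2, 0, 0, 0, 1, 0, 0, 2, 0, 0, 0, 1, 0, 0, 0, 0, 0, 0, 1]

```text
time: 63.45
tcp_pos: [0.5983, 0.1065, 0.1083]
orientation: [-2.414, -2.011, -0.0]
contact_force: [-0.1, 0.6, -1.2]
finger_gap: 0.14
gripper_force: 58.9
```

```bash
python3 - <<'E'
from h import *
c=json.load(open('car.json'))
for i in range(3):
    q=get_image('scene');st=env.state();print(st['wrist_torque'])
plan(st['tcp_pos'])
s=seats(c)[4];u=proj(q,[s[0],s[1],.08])[0].astype(int)
im=cv2.resize(q['color'][u[1]-35:u[1]+25,u[0]-40:u[0]+40],(800,600),interpolation=cv2.INTER_CUBIC);cv2.imwrite('pics/s15.png',im[:,:,::-1])
E
```

```text
[0.08056483 0.00752237 0.048768  ]
[ 0.11392083 -0.03783884  0.11413303]
[ 0.05765536 -0.0698936   0.03937627]
tcp [598.3 106.5 108.3] yaw 79.65 tilt [ 0.e+00  1.e-04 -1.e+00]
turn az -0.0 deg; then shift x 0.0 y 0.0 z -0.0 t 63.6 F [-0.2  0.9 -2.2] gap 0.142
```

View pics/s15.png

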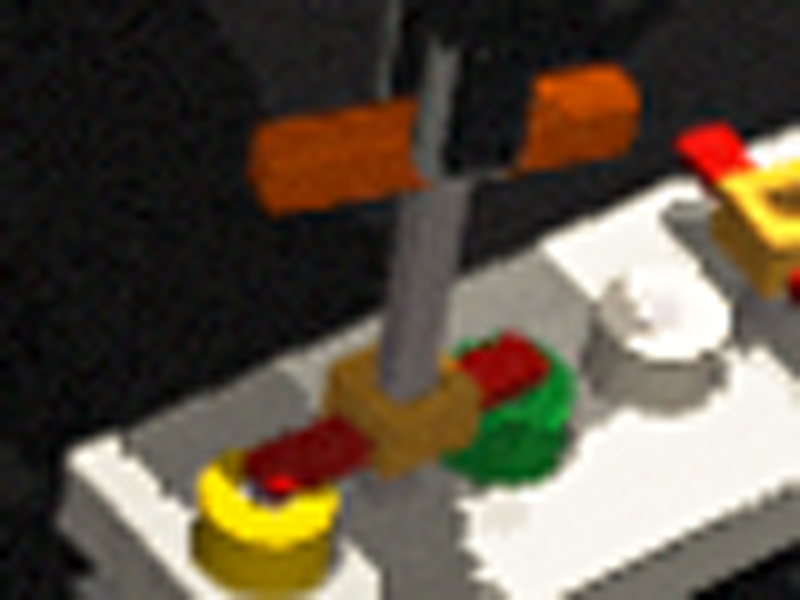

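The crop shows clamp A's red bar nearly along the row over the yellow and green mounts. The torque is still about 0.07 N m, which is only friction, so I'll keep turning until it rises.

Call:
play_rows:
  plan: [0, 0, 2, 0, 0, 0, 1, 0, 0, 2, 0, 0, 0, 1, 0, 0, 0, 0, 0, 0, 1]

```text
time: 63.9
tcp_pos: [0.5983, 0.1065, 0.1083]
orientation: [-2.482, -1.925, -0.0]
contact_force: [0.3, -0.6, -1.9]
finger_gap: 0.138
gripper_force: 59.0
```

```bash
cat >> h.py <<'E'
def tz(n=6):
    w=[]
    for i in range(n): p=get_image('scene');w.append(env.state()['wrist_torque'])
    print('wrist torque',np.round(np.mean(w,0),3));return p
def bar(p,i,rad=26):
    c=json.load(open('car.json'));s=seats(c)[i];hsv=cv2.cvtColor(p['color'],cv2.COLOR_RGB2HSV)
    m=((hsv[...,0]<6)|(hsv[...,0]>174))&(hsv[...,1]>170)&(hsv[...,2]>60)
    ys,xs=np.nonzero(m);u=proj(p,[s[0],s[1],.07])[0];k=np.hypot(xs-u[0],ys-u[1])<rad
    ys,xs=ys[k],xs[k]
    # compare with predicted principal axis of the projected bar for each angle
    w,v=np.linalg.eigh(np.cov(np.c_[xs,ys].T));a=np.arctan2(v[1,1],v[0,1])
    best=min(np.linspace(-.3,2.0,231),key=lambda t:abs(np.sin(np.arctan2(*np.subtract(*proj(p,s2w([s[0],s[1],c[2]-t],[[.0375,0,.0665],[-.0375,0,.0665]])))[::-1])-a)))
    print('clamp angle est',round(best,3),'n',k.sum())
E
python3 - <<'E'
from h import *
p=tz();bar(p,4);bar(p,5);plan(env.state()['tcp_pos']);s=env.state();T=s['tcp_pos']
fit_key(get_image('wrist'),T[2]-.0398+.086,[T[0],T[1],np.radians(75.7)])
E
```

```text
wrist torque [ 0.119 -0.073  0.171]
clamp angle est 1.57 n 90
clamp angle est 0.17 n 84
tcp [598.3 106.5 108.3] yaw 75.61 tilt [ 0.  0. -1.]
turn az -0.0 deg; then shift x 0.0 y 0.0 z -0.0 t 64.2 F [ 0.8  0.6 -1.5] gap 0.138
key [0.5979 0.1065 1.3243] deg 75.87 area ratio 0.92 cost 0.0
```

Call:
play_rows:
  plan: [0, 0, 2, 0, 0, 0, 1, 0, 0, 2, 0, 0, 0, 1, 0, 0, 0, 0, 0, 0, 1]

```text
time: 64.55
tcp_pos: [0.5983, 0.1065, 0.1083]
orientation: [-2.549, -1.837, -0.0]
contact_force: [0.1, 1.0, -0.9]
finger_gap: 0.143
gripper_force: 59.0
```

```bash
python3 - <<'E'
from h import *
p=tz();bar(p,4);plan(env.state()['tcp_pos'])
c=json.load(open('car.json'));print(seats(c)[5],seats(c)[5]-seats(c)[4])
E
```

```text
wrist torque [ 0.15  -0.097  0.154]
clamp angle est 1.57 n 91
tcp [598.3 106.5 108.3] yaw 71.6 tilt [ 0.  0. -1.]
turn az -0.0 deg; then shift x 0.0 y 0.0 z -0.0 t 64.8 F [ 0.7  0.1 -1.1] gap 0.141
[0.58481399 0.2151334  0.035     ] [-0.0136991   0.10914364  0.        ]
```

```bash
python3 - <<'E'
from h import *
T=env.state()['tcp_pos'];p=get_image('wrist')
for h in (.0398,.034,.046): fit_key(p,T[2]-h+.086,[T[0],T[1],np.radians(72)])
q=get_image('scene');c=json.load(open('car.json'));s=seats(c)[4]
hsv=cv2.cvtColor(q['color'],cv2.COLOR_RGB2HSV)
m=((hsv[...,0]<6)|(hsv[...,0]>174))&(hsv[...,1]>170)&(hsv[...,2]>60)
ys,xs=np.nonzero(m);u=proj(q,[s[0],s[1],.07])[0];k=np.hypot(xs-u[0],ys-u[1])<26
n,l,st,ce=cv2.connectedComponentsWithStats(m.astype(np.uint8))
for i in range(1,n):
    if st[i,4]>8 and np.hypot(*(ce[i]-u))<26: print('red',st[i],ce[i])
for t in(1.4,1.57,1.75): print(t,proj(q,s2w([s[0],s[1],c[2]-t],[[.025,0,.068],[-.025,0,.068]])).round(1).tolist())
# key shaft: grey pixel columns
pr=spotter.place_of('clamp_a_socket',q);print([(r['pixel'],r['confidence']) for r in pr][:3],proj(q,[s[0],s[1],.079]))
for r in spotter.place_of('tkey',q)[:2]: print('tkey',r)
E
```

```text
key [0.5979 0.1065 1.2548] deg 71.9 area ratio 0.93 cost 0.0
key [0.5987 0.109  1.2548] deg 71.9 area ratio 0.85 cost 0.0
key [0.597  0.1038 1.2548] deg 71.9 area ratio 1.01 cost 0.0
red [402 179   8   7  33] [405.87878788 181.42424242]
red [381 187  12   8  58] [386.37931034 190.25862069]
1.4 [[387.9, 190.2], [403.6, 179.5]]
1.57 [[386.6, 189.1], [404.9, 180.6]]
1.75 [[385.5, 187.7], [406.0, 181.9]]
[([179.6, 394.0], 0.71), ([202.7, 382.4], 0.15)] [[396.46867457 181.20861461]]
tkey {'pixel': [188.5, 395.4], 'confidence': 0.65}
```

Clamp A is at its stop: bar angle about 1.57, and further turning only slips the key. I'll turn the key back to line up with the socket, lift it and go to clamp B.

Call:
play_rows:
  plan: [0, 0, -8, 0, 0, 0, 1, 0, 0, -8, 0, 0, 0, 1, 0, 0, -8, 0, 0, 0, 1, 0, 0, 0, 0, 0, -10, 1, 0, 0, 0, 0, 0, -20, 1, 0, 0, 0, 0, 0, -40, 1]

```text
time: 65.65
tcp_pos: [0.597, 0.1063, 0.1778]
orientation: [-2.115, -2.32, 0.004]
contact_force: [1.2, 0.3, -0.6]
finger_gap: 0.139
gripper_force: 59.0
```

Call:
play_rows:
  plan: [0, 0, -8.2, 0, 0, 0, 1, 0, 0, -8.2, 0, 0, 0, 1, 0, 0, -8.2, 0, 0, 0, 1, 0, 0, -8.2, 0, 0, 0, 1, 0, 0, -8.2, 0, 0, 0, 1, 0, 0, -8.2, 0, 0, 0, 1, 0, 0, -8.2, 0, 0, 0, 1, 0, 0, -8.2, 0, 0, 0, 1, 0, 0, -8.2, 0, 0, 0, 1, 0, 0, -7.9, 0, 0, 0, 1, 0, 0, 0, 0, 0, 0, 1]

```text
time: 66.75
tcp_pos: [0.5984, 0.1064, 0.179]
orientation: [0.078, 3.14, -0.0]
contact_force: [0.7, 0.3, -1.2]
finger_gap: 0.138
gripper_force: 59.0
```

Call:
play_rows:
  plan: [0, 0, 0, 4.7, 27.1, 0, 1, 0, 0, 0, 4.7, 27.1, 0, 1, 0, 0, 0, 4.7, 27.1, 0, 1, 0, 0, 0, 4.8, 27, 0, 1, 0, 0, 0, 0, 0, 0, 1, 0, 0, 0, 0, 0, 0, 1]

```text
time: 67.35
tcp_pos: [0.5846, 0.2158, 0.1786]
orientation: [0.081, 3.14, -0.0]
contact_force: [0.1, -0.8, -0.8]
finger_gap: 0.139
gripper_force: 59.0
```

```bash
python3 - <<'E'
from h import *
p=get_image('wrist');T=env.state()['tcp_pos'];fit_key(p,T[2]-.0398+.086,[T[0],T[1],-.05])
q=get_image('scene');bar(q,4,30);bar(q,5,30)
for r in spotter.masks_of('mount1',q): print('m',round(r['confidence'],2),fit_cyl(q,r['region'],z0=.035,z1=.061))
plan([.5846,.2156,.1078],np.radians(177.27))
E
```

```text
key [ 0.5849  0.2162 -0.0498] deg -2.86 area ratio 0.92 cost 0.0
clamp angle est 1.57 n 89
clamp angle est -0.06 n 90
m 0.68 (array([0.58892809, 0.18121895]), 0.8451055660857731)
m 0.52 (array([0.60649801, 0.06885733]), 0.6623092648519014)
m 0.43 (array([0.60223936, 0.13868068]), 0.45687265338919586)
tcp [584.8 214.8 178.5] yaw 177.09 tilt [ 1.e-04 -1.e-04 -1.e+00]
turn az -0.2 deg; then shift x 0.2 y 0.8 z 70.7 t 67.5 F [-0.  -0.1 -0.8] gap 0.138
```

Call:
play_rows:
  plan: [0, 0, 0, 0.2, 0.5, 0, 1, 0, 0, 0, 0, 0, 35, 1, 0, 0, 0, 0, 0, 15, 1, 0, 0, 0, 0, 0, 5, 1, 0, 0, 0, 0, 0, 0, 1, 0, 0, 0, 0, 0, 3, 1, 0, 0, 0, 0, 0, 3, 1, 0, 0, 0, 0, 0, 2, 1, 0, 0, 0, 0, 0, 0, 1]

```text
time: 68.4
tcp_pos: [0.5847, 0.2161, 0.1156]
orientation: [0.075, 3.14, 0.0]
contact_force: [0.5, -0.5, 1.4]
finger_gap: 0.138
gripper_force: 59.3
```

Call:
play_rows:
  plan: [0, 0, 0, 0, 0, 2, 1, 0, 0, 0, 0, 0, 2, 1, 0, 0, 0, 0, 0, 2, 1, 0, 0, 0, 0, 0, 1, 1, 0, 0, 0, 0, 0, 1, 1, 0, 0, 0, 0, 0, 0, 1]

```text
time: 69.0
tcp_pos: [0.5847, 0.2161, 0.1078]
orientation: [0.075, 3.14, 0.0]
contact_force: [-1.5, -2.1, 5.7]
finger_gap: 0.14
gripper_force: 59.9
```

Call:
play_rows:
  plan: [0, 0, 6, 0, 0, 0, 1, 0, 0, 8, 0, 0, 0, 1, 0, 0, 8, 0, 0, 0, 1, 0, 0, 8, 0, 0, 0, 1, 0, 0, 8, 0, 0, 0, 1, 0, 0, 8, 0, 0, 0, 1, 0, 0, 8, 0, 0, 0, 1, 0, 0, 8, 0, 0, 0, 1, 0, 0, 8, 0, 0, 0, 1, 0, 0, 8, 0, 0, 0, 1, 0, 0, 8, 0, 0, 0, 1]

```text
time: 70.1
tcp_pos: [0.5848, 0.2162, 0.1078]
orientation: [2.203, 2.239, 0.001]
contact_force: [-1.0, -0.5, 4.5]
finger_gap: 0.14
gripper_force: 59.8
```

Call:
play_rows:
  plan: [0, 0, 3, 0, 0, 0, 1, 0, 0, 3, 0, 0, 0, 1, 0, 0, 3, 0, 0, 0, 1, 0, 0, 0, 0, 0, 0, 1]

```text
time: 70.5
tcp_pos: [0.5848, 0.2162, 0.1078]
orientation: [2.367, 2.065, 0.002]
contact_force: [0.3, -0.5, 5.3]
finger_gap: 0.136
gripper_force: 59.9
```

```bash
python3 - <<'E'
from h import *
p=tz(5);bar(p,5,30);bar(p,4);plan(env.state()['tcp_pos'])
T=env.state()['tcp_pos'];fit_key(get_image('wrist'),T[2]-.0398+.086,[T[0],T[1],1.4])
E
```

```text
wrist torque [-0.228 -0.02   0.051]
clamp angle est 1.58 n 93
clamp angle est 1.57 n 88
tcp [584.8 216.2 107.8] yaw 82.36 tilt [ 1.e-03  3.e-04 -1.e+00]
turn az -0.0 deg; then shift x 0.0 y 0.0 z -0.0 t 70.8 F [-0.7 -0.   5.3] gap 0.14
key [0.5846 0.2233 1.4926] deg 85.52 area ratio 1.05 cost 0.0
```

Call:
play_rows:
  plan: [0, 0, 3, 0, 0, 0, 1, 0, 0, 3, 0, 0, 0, 1, 0, 0, 3, 0, 0, 0, 1, 0, 0, 2, 0, 0, 0, 1, 0, 0, 0, 0, 0, 0, 1]

```text
time: 71.3
tcp_pos: [0.5848, 0.2162, 0.1078]
orientation: [2.553, 1.831, 0.002]
contact_force: [1.1, -0.6, 5.4]
finger_gap: 0.136
gripper_force: 59.9
```

```bash
python3 - <<'E'
from h import *
p=tz(5);bar(p,5,30);plan(env.state()['tcp_pos'])
E
```

```text
wrist torque [-0.205 -0.052  0.182]
clamp angle est 1.58 n 98
tcp [584.8 216.2 107.8] yaw 71.37 tilt [ 1.e-03  3.e-04 -1.e+00]
turn az -0.0 deg; then shift x 0.0 y 0.0 z -0.0 t 71.5 F [-0.3 -0.9  4.9] gap 0.142
```

Call:
play_rows:
  plan: [0, 0, -8, 0, 0, 0, 1, 0, 0, -8, 0, 0, 0, 1, 0, 0, -8, 0, 0, 0, 1, 0, 0, 0, 0, 0, -10, 1, 0, 0, 0, 0, 0, -20, 1, 0, 0, 0, 0, 0, -45, 1, 0, 0, 0, 0, 0, 0, 1]

```text
time: 72.25
tcp_pos: [0.5863, 0.2166, 0.1878]
orientation: [2.118, 2.315, 0.009]
contact_force: [0.4, 0.4, -1.9]
finger_gap: 0.142
gripper_force: 59.2
```

Call:
play_rows:
  plan: [0, 0, -7.6, 0, 0, 0, 1, 0, 0, -7.6, 0, 0, 0, 1, 0, 0, -7.6, 0, 0, 0, 1, 0, 0, -7.6, 0, 0, 0, 1, 0, 0, -7.6, 0, 0, 0, 1, 0, 0, -7.6, 0, 0, 0, 1, 0, 0, -7.6, 0, 0, 0, 1, 0, 0, -7.6, 0, 0, 0, 1, 0, 0, -7.6, 0, 0, 0, 1, 0, 0, -7.6, 0, 0, 0, 1, 0, 0, 0, 0, 0, 0, 1]

```text
time: 73.35
tcp_pos: [0.5843, 0.2161, 0.1823]
orientation: [-0.24, -3.132, -0.0]
contact_force: [0.1, 0.4, -0.0]
finger_gap: 0.139
gripper_force: 59.1
```

Call:
play_rows:
  plan: [0, 0, 0, -12.3, -40.4, 0, 1, 0, 0, 0, -12.3, -40.4, 0, 1, 0, 0, 0, -12.3, -40.4, 0, 1, 0, 0, 0, -12.3, -40.4, 0, 1, 0, 0, 0, -12.3, -40.4, 0, 1, 0, 0, 0, -12.3, -40.4, 0, 1, 0, 0, 0, -12.3, -40.4, 0, 1, 0, 0, 0, -12.3, -40.4, 0, 1, 0, 0, 0, -12.3, -40.4, 0, 1, 0, 0, 0, -12.3, -40.4, 0, 1, 0, 0, 0, 0, 0, 0, 1, 0, 0, 0, 0, 0, 0, 1]

```text
time: 74.55
tcp_pos: [0.6445, -0.2027, 0.1819]
orientation: [-0.249, -3.131, -0.001]
contact_force: [-0.1, 0.5, -0.9]
finger_gap: 0.142
gripper_force: 59.2
```

```bash
python3 - <<'E'
from h import *
plan([.6469,-.2015,.0498],np.radians(171.57))
p=get_image('scene');bar(p,5,30);bar(p,4,30);w=get_image('wrist');T=env.state()['tcp_pos'];fit_key(w,T[2]-.0398+.086,[T[0],T[1],-.15])
fit_key(p,T[2]-.0398+.086,[T[0],T[1],-.15])
for r in spotter.masks_of('mount1',p): print('m',round(r['confidence'],2),fit_cyl(p,r['region'],z0=.035,z1=.061))
E
```

```text
tcp [ 644.5 -202.7  181.9] yaw 170.9 tilt [-5.e-04  6.e-04 -1.e+00]
turn az -0.7 deg; then shift x -2.2 y 1.5 z 132.1 t 74.5 F [-0.1  0.5 -0.9] gap 0.142
clamp angle est 1.57 n 92
clamp angle est 1.57 n 104
key [ 0.639  -0.2005 -0.1518] deg -8.7 area ratio 0.77 cost 0.0
key [ 0.648  -0.2047 -0.1583] deg -9.07 area ratio 0.94 cost 0.0
m 0.67 (array([0.60570997, 0.06982708]), 0.722054669903224)
m 0.57 (array([0.58786032, 0.24895484]), 0.4502715794882356)
m 0.5 (array([0.60278633, 0.13764975]), 0.4004449017854458)
```

Call:
play_rows:
  plan: [0, 0, -0.7, 0, 0, 0, 1, 0, 0, 0, -2.2, 1.5, 0, 1, 0, 0, 0, 0, 0, 30, 1, 0, 0, 0, 0, 0, 30, 1, 0, 0, 0, 0, 0, 10, 1, 0, 0, 0, 0, 0, 0, 1, 0, 0, 0, 0, 0, 0, 1]

```text
time: 75.4
tcp_pos: [0.6476, -0.2008, 0.1136]
orientation: [0.22, 3.133, -0.001]
contact_force: [0.6, -0.4, -1.3]
finger_gap: 0.138
gripper_force: 59.2
```

```bash
sed -i 's/hsv\[...,0\]<=17/hsv[...,0]<=30/' h.py; python3 - <<'E'
from h import *
plan([.6469,-.2015,.0498],np.radians(171.57))
p=get_image('scene');w=get_image('wrist');T=env.state()['tcp_pos'];fit_key(w,T[2]-.0398+.086,[T[0],T[1],-.15])
fit_key(p,T[2]-.0398+.086,[T[0],T[1],-.15])
# stand block: blue top face 44x44 at z=.045 in scene & wrist
for P in(p,w):
    for r in spotter.place_of('rack_floor',P)[:2]: print('rack',np.round(r['confidence'],2),at_z(P,*r['pixel'],.01))
    for r in spotter.place_of('tkey',P)[:2]: print('tkey',np.round(r['confidence'],2),at_z(P,*r['pixel'],T[2]-.0398))
E
```

```text
tcp [ 647.6 -200.8  113.6] yaw 171.98 tilt [ 1.2e-03 -5.0e-04 -1.0e+00]
turn az 0.4 deg; then shift x 0.6 y -0.8 z 63.8 t 75.4 F [ 0.6 -0.4 -1.3] gap 0.138
key [ 0.6482 -0.2006 -0.1397] deg -8.01 area ratio 0.92 cost 0.0
key [ 0.6502 -0.2024 -0.1453] deg -8.33 area ratio 0.96 cost 0.0
rack 0.62 [ 0.6438361 -0.1996896  0.01     ]
tkey 0.68 [ 0.65154687 -0.19871344  0.0741124 ]
tkey 0.6 [ 0.65035215 -0.2004285   0.0741124 ]
```

Call:
play_rows:
  plan: [0, 0, 0.4, 0, 0, 0, 1, 0, 0, 0, 0.6, -0.7, 0, 1, 0, 0, 0, 0, 0, 20, 1, 0, 0, 0, 0, 0, 6, 1, 0, 0, 0, 0, 0, 0, 1, 0, 0, 0, 0, 0, 3, 1, 0, 0, 0, 0, 0, 3, 1, 0, 0, 0, 0, 0, 3, 1, 0, 0, 0, 0, 0, 0, 1]

```text
time: 76.6
tcp_pos: [0.6462, -0.2013, 0.0771]
orientation: [-0.231, -3.133, -0.0]
contact_force: [0.3, -0.4, -1.2]
finger_gap: 0.137
gripper_force: 59.2
```

Call:
play_rows:
  plan: [0, 0, 0, 0, 0, 8, 1, 0, 0, 0, 0, 0, 8, 1, 0, 0, 0, 0, 0, 6, 1, 0, 0, 0, 0, 0, 3, 1, 0, 0, 0, 0, 0, 1, 1, 0, 0, 0, 0, 0, 0, 1]

```text
time: 77.2
tcp_pos: [0.6463, -0.2013, 0.0512]
orientation: [-0.231, -3.133, -0.0]
contact_force: [-0.4, 0.1, -1.4]
finger_gap: 0.14
gripper_force: 59.2
```

Call:
play_rows:
  plan: [0, 0, 0, 0, 0, 1.5, 1, 0, 0, 0, 0, 0, 0, -0.3, 0, 0, 0, 0, 0, 0, -0.3, 0, 0, 0, 0, 0, 0, -0.3, 0, 0, 0, 0, 0, 0, -0.3, 0, 0, 0, 0, 0, -20, -0.3, 0, 0, 0, 0, 0, -40, -0.3, 0, 0, 0, 0, 0, -45, -0.3, 0, 0, 0, 0, 0, -45, -0.3]

```text
time: 78.1
tcp_pos: [0.6459, -0.2012, 0.2016]
orientation: [-0.231, -3.133, -0.0]
contact_force: [-0.2, -1.1, 1.0]
finger_gap: 0.652
gripper_force: 0.0
```

Call:
play_rows:
  plan: [0, 0, 0, 16.4, 30.8, 0, -0.3, 0, 0, 0, 16.4, 30.8, 0, -0.3, 0, 0, 0, 16.4, 30.8, 0, -0.3, 0, 0, 0, 16.4, 30.8, 0, -0.3, 0, 0, 0, 16.4, 30.8, 0, -0.3, 0, 0, 0, 16.4, 30.8, 0, -0.3, 0, 0, 0, 0, 0, 0, -0.3, 0, 0, 0, 0, 0, 0, -0.3]

```text
time: 78.9
tcp_pos: [0.5762, -0.0037, 0.2002]
orientation: [0.229, 3.133, -0.0]
contact_force: [-0.4, -0.0, -0.7]
finger_gap: 0.648
gripper_force: 0.0
```

```bash
cat >> h.py <<'E'
def handle(p,g):
    hsv=cv2.cvtColor(p['color'],cv2.COLOR_RGB2HSV);u=proj(p,[g[0],g[1],.1])[0]
    m=((hsv[...,0]>=21)&(hsv[...,0]<=36)&(hsv[...,1]>120)&(hsv[...,2]>50)).astype(np.uint8)
    n,l,st,ce=cv2.connectedComponentsWithStats(m)
    k=[i for i in range(1,n) if st[i,4]>25]
    if not k: print('none');return
    i=min(k,key=lambda i:np.linalg.norm(ce[i]-u));s,a=fit_cyl(p,(l==i),.009,.076,.121)
    print('handle',np.round(s*1000,1),'area',round(a,2),'px',ce[i],'pred',u);return s
E
python3 - <<'E'
from h import *
P=[get_image(n) for n in('wrist','scene','top')]
for p in P: handle(p,[.576,-.002])
for p in P:
    for k in('crank_axis','crank_handle'):
        for r in spotter.place_of(k,p)[:1]: print(k,round(r['confidence'],2),at_z(p,*r['pixel'],.102))
T=env.state()['tcp_pos'];fit_key(P[1],.096,[.6467,-.2,-.146]);fit_key(P[2],.096,[.6467,-.2,-.146])
c=json.load(open('car.json'));y=c[2]
# stage y of carriage centre = -.05 + th*.033/2pi ; crank at -.225
for th in(.35,.4,.45): print(th,s2w(c,[[0,-.175-th*.00525,0],[-.045*np.cos(th),-.175-th*.00525+.045*np.sin(th),0]])[:,:2])
bar(P[1],4,30);bar(P[1],5,30);plan([.576,-.002,.062],np.radians(171.57))
save(P[0],'w16.png')
E
```

```text
handle [572.3   1.8] area 0.92 px [326.41505376 191.70752688] pred [322.78976421 195.1653498 ]
handle [ 5.731e+02 -2.000e-01] area 1.01 px [347.36571429 181.09142857] pred [347.17852471 181.94435427]
none
crank_axis 0.62 [ 0.61473636 -0.01892031  0.102     ]
crank_handle 0.72 [0.57454062 0.00099904 0.102     ]
crank_axis 0.56 [ 0.62226144 -0.01313018  0.102     ]
crank_handle 0.69 [ 0.57703491 -0.00504587  0.102     ]
crank_handle 0.49 [0.58787572 0.22871012 0.102     ]
key [ 0.6454 -0.2019 -0.1445] deg -8.28 area ratio 0.99 cost 0.0
key [ 0.6486 -0.2016 -0.1521] deg -8.71 area ratio 0.95 cost 0.0
0.35 [[ 0.61368641 -0.01489923]
 [ 0.56982207 -0.00485337]]
0.4 [[ 0.6137191  -0.01515969]
 [ 0.57041166 -0.00293408]]
0.45 [[ 0.61375179 -0.01542014]
 [ 0.5711095  -0.00104534]]
clamp angle est 1.57 n 104
clamp angle est 1.57 n 92
tcp [576.2  -4.5 199.7] yaw 171.53 tilt [-1.e-04  0.e+00 -1.e+00]
turn az -0.0 deg; then shift x 0.6 y 2.5 z 137.7 t 79.3 F [-0.6  0.3 -0.1] gap 0.652
```

Call:
play_rows:
  plan: [0, 0, 0, 4.5, 4.9, 0, -0.3, 0, 0, 0, 0, 0, 40, -0.3, 0, 0, 0, 0, 0, 40, -0.3, 0, 0, 0, 0, 0, 40, -0.3, 0, 0, 0, 0, 0, 17, -0.3, 0, 0, 0, 0, 0, 0, -0.3, 0, 0, 0, 0, 0, 0, 1, 0, 0, 0, 0, 0, 0, 1, 0, 0, 0, 0, 0, 0, 1, 0, 0, 0, 0, 0, 0, 1, 0, 0, 0, 0, 0, 0, 1, 0, 0, 0, 0, 0, 0, 1]

```text
time: 80.55
tcp_pos: [0.5732, 0.0014, 0.0642]
orientation: [0.231, 3.131, 0.0]
contact_force: [-0.4, 0.6, 7.2]
finger_gap: 0.179
gripper_force: 58.4
```

```bash
python3 - <<'E'
from h import *
plan([.5725,.001,.062],np.radians(171.57));print(env.state()['wrist_torque'])
for n in('wrist','scene'): handle(get_image(n),[.5725,.001])
E
```

```text
tcp [573.2   1.4  64.2] yaw 171.57 tilt [ 2.4e-03 -2.0e-04 -1.0e+00]
turn az -0.0 deg; then shift x 0.7 y -0.5 z 2.2 t 80.5 F [-0.4  0.6  7.2] gap 0.179
[ 0.1646403   0.23611743 -0.01545509]
handle [572.2   1.9] area 0.91 px [321.20439351 262.56590258] pred [319.58552032 258.74295247]
handle [ 5.762e+02 -5.000e-01] area 0.81 px [347.86428571 182.1       ] pred [347.74846291 180.45848275]
```

The handle is gripped, with crank about 0.52 rad, and its radius from the modelled axis comes out at 44.9 mm as it should. I'll work out the rows for a half turn.

```bash
cat >> h.py <<'E'
def rows(phi0,n,step=15,yaw=171.57,tcp=None,C=(.6147,-.0158)):
    c=np.array(C);a=np.radians(phi0-step*np.arange(n+1));P=c+.045*np.c_[np.cos(a),np.sin(a)]
    if tcp is not None: P[0]=tcp
    y=np.radians(yaw);X=np.array([np.cos(y),np.sin(y)]);Y=np.array([np.sin(y),-np.cos(y)])
    D=np.diff(P,axis=0)*1000
    print('end',P[-1].round(4),[(round(float(d@X),1),round(float(d@Y),1)) for d in D])
E
python3 -c "
from h import *
rows(157.5,12)"
```

```text
end [ 0.6563 -0.033 ] [(-4.3, 10.9), (-7.0, 9.4), (-9.2, 7.3), (-10.8, 4.7), (-11.6, 1.7), (-11.7, -1.3), (-10.9, -4.3), (-9.4, -7.0), (-7.3, -9.2), (-4.7, -10.8), (-1.7, -11.6), (1.3, -11.7)]
```

Call:
play_rows:
  plan: [0, 0, 0, -4.3, 10.9, 0, 1, 0, 0, 0, -7, 9.4, 0, 1, 0, 0, 0, -9.2, 7.3, 0, 1, 0, 0, 0, -10.8, 4.7, 0, 1, 0, 0, 0, -11.6, 1.7, 0, 1, 0, 0, 0, -11.7, -1.3, 0, 1, 0, 0, 0, 0, 0, 0, 1]

```text
time: 81.35
tcp_pos: [0.6334, 0.0253, 0.0642]
orientation: [0.231, 3.13, -0.001]
contact_force: [0.6, -0.8, 7.2]
finger_gap: 0.183
gripper_force: 59.0
```

```bash
python3 - <<'E'
from h import *
plan([.6147+.045*np.cos(np.radians(67.5)),-.0158+.045*np.sin(np.radians(67.5)),.0642],np.radians(171.57))
c=json.load(open('car.json'));p=get_image('scene');fit_carriage(p,c);handle(p,env.state()['tcp_pos'])
E
```

```text
tcp [633.4  25.3  64.2] yaw 171.56 tilt [ 3.3e-03 -6.0e-04 -1.0e+00]
turn az -0.0 deg; then shift x 1.5 y 0.3 z 0.0 t 81.3 F [ 0.6 -0.8  7.2] gap 0.183
carriage n 93 rms mm 0.67 [0.5929 0.1669 0.1316]
handle [637.1  23.1] area 0.75 px [371.66906475 198.22302158] pred [371.73954387 196.21511247]
```

Call:
play_rows:
  plan: [0, 0, 0, -10.9, -4.3, 0, 1, 0, 0, 0, -9.4, -7, 0, 1, 0, 0, 0, -7.3, -9.2, 0, 1, 0, 0, 0, -4.7, -10.8, 0, 1, 0, 0, 0, -1.7, -11.6, 0, 1, 0, 0, 0, 1.3, -11.7, 0, 1, 0, 0, 0, 4.3, -10.9, 0, 1, 0, 0, 0, 7, -9.4, 0, 1, 0, 0, 0, 9.2, -7.3, 0, 1, 0, 0, 0, 10.8, -4.7, 0, 1, 0, 0, 0, 11.6, -1.7, 0, 1, 0, 0, 0, 11.7, 1.3, 0, 1]

```text
time: 82.6
tcp_pos: [0.5978, -0.0578, 0.0643]
orientation: [0.231, 3.129, -0.0]
contact_force: [4.4, 4.9, 3.8]
finger_gap: 0.185
gripper_force: 58.8
```

Call:
play_rows:
  plan: [0, 0, 0, 10.9, 4.3, 0, 1, 0, 0, 0, 9.4, 7, 0, 1, 0, 0, 0, 7.3, 9.2, 0, 1, 0, 0, 0, 4.7, 10.8, 0, 1, 0, 0, 0, 1.7, 11.6, 0, 1, 0, 0, 0, -1.3, 11.7, 0, 1, 0, 0, 0, -4.3, 10.9, 0, 1, 0, 0, 0, -7, 9.4, 0, 1, 0, 0, 0, -9.2, 7.3, 0, 1, 0, 0, 0, -10.8, 4.7, 0, 1, 0, 0, 0, -11.6, 1.7, 0, 1, 0, 0, 0, -11.7, -1.3, 0, 1]

```text
time: 83.8
tcp_pos: [0.6319, 0.0261, 0.0641]
orientation: [0.23, 3.132, -0.0]
contact_force: [-3.8, -3.1, 8.7]
finger_gap: 0.184
gripper_force: 59.5
```

```bash
python3 - <<'E'
from h import *
plan([.6147+.045*np.cos(np.radians(67.5)),-.0158+.045*np.sin(np.radians(67.5)),.0642],np.radians(171.57))
p=get_image('scene');fit_carriage(p,[.5885,.199,.131]);handle(p,env.state()['tcp_pos'])
E
```

```text
tcp [631.9  26.1  64.1] yaw 171.6 tilt [ 1.4e-03 -4.0e-04 -1.0e+00]
turn az 0.0 deg; then shift x -0.0 y -0.3 z -0.1 t 83.8 F [-3.8 -3.1  8.7] gap 0.184
carriage n 111 rms mm 0.81 [0.5887 0.1992 0.1333]
handle [634.4  24.5] area 0.76 px [371.65 197.1 ] pred [371.79385758 196.48674766]
```

Call:
play_rows:
  plan: [0, 0, 0, -10.9, -4.3, 0, 1, 0, 0, 0, -9.4, -7, 0, 1, 0, 0, 0, -7.3, -9.2, 0, 1, 0, 0, 0, -4.7, -10.8, 0, 1, 0, 0, 0, -1.7, -11.6, 0, 1, 0, 0, 0, 1.3, -11.7, 0, 1, 0, 0, 0, 4.3, -10.9, 0, 1, 0, 0, 0, 7, -9.4, 0, 1, 0, 0, 0, 9.2, -7.3, 0, 1, 0, 0, 0, 10.8, -4.7, 0, 1, 0, 0, 0, 11.6, -1.7, 0, 1, 0, 0, 0, 11.7, 1.3, 0, 1]

```text
time: 85.05
tcp_pos: [0.5976, -0.0578, 0.0642]
orientation: [0.231, 3.13, -0.001]
contact_force: [4.3, 4.0, 5.7]
finger_gap: 0.184
gripper_force: 59.2
```

Call:
play_rows:
  plan: [0, 0, 0, 10.9, 4.3, 0, 1, 0, 0, 0, 9.4, 7, 0, 1, 0, 0, 0, 7.3, 9.2, 0, 1, 0, 0, 0, 4.7, 10.8, 0, 1, 0, 0, 0, 1.7, 11.6, 0, 1, 0, 0, 0, -1.3, 11.7, 0, 1, 0, 0, 0, -4.3, 10.9, 0, 1, 0, 0, 0, -7, 9.4, 0, 1, 0, 0, 0, -9.2, 7.3, 0, 1, 0, 0, 0, -10.8, 4.7, 0, 1, 0, 0, 0, -11.6, 1.7, 0, 1, 0, 0, 0, -11.7, -1.3, 0, 1]

```text
time: 86.25
tcp_pos: [0.6319, 0.026, 0.0641]
orientation: [0.23, 3.132, -0.001]
contact_force: [-4.2, -3.4, 8.5]
finger_gap: 0.181
gripper_force: 59.6
```

Call:
play_rows:
  plan: [0, 0, 0, -10.9, -4.3, 0, 1, 0, 0, 0, -9.4, -7, 0, 1, 0, 0, 0, -7.3, -9.2, 0, 1, 0, 0, 0, -4.7, -10.8, 0, 1, 0, 0, 0, -1.7, -11.6, 0, 1, 0, 0, 0, 1.3, -11.7, 0, 1, 0, 0, 0, 4.3, -10.9, 0, 1, 0, 0, 0, 7, -9.4, 0, 1, 0, 0, 0, 9.2, -7.3, 0, 1, 0, 0, 0, 10.8, -4.7, 0, 1, 0, 0, 0, 0, 0, 0, 1]

```text
time: 87.35
tcp_pos: [0.6194, -0.0608, 0.0642]
orientation: [0.232, 3.131, -0.0]
contact_force: [-0.5, 0.2, 6.9]
finger_gap: 0.188
gripper_force: 59.5
```

```bash
python3 - <<'E'
from h import *
s=env.state();T=s['tcp_pos'];print(np.degrees(np.arctan2(T[1]+.0158,T[0]-.6147)),np.hypot(T[1]+.0158,T[0]-.6147));plan(T)
p=get_image('scene');fit_carriage(p,[.581,.252,.131])
rows(180+67.5+30,6)
E
```

```text
-84.01885131642699 0.04521206364358355
tcp [619.4 -60.8  64.2] yaw 171.54 tilt [ 1.5e-03 -4.0e-04 -1.0e+00]
turn az -0.0 deg; then shift x 0.0 y 0.0 z -0.0 t 87.3 F [-0.5  0.2  6.9] gap 0.188
carriage n 115 rms mm 1.06 [0.5825 0.2458 0.1284]
end [ 0.5701 -0.0217] [(11.6, -1.7), (11.7, 1.3), (10.9, 4.3), (9.4, 7.0), (7.3, 9.2), (4.7, 10.8)]
```

Call:
play_rows:
  plan: [0, 0, 0, 11.6, -1.7, 0, 1, 0, 0, 0, 11.7, 1.3, 0, 1, 0, 0, 0, 10.9, 4.3, 0, 1, 0, 0, 0, 9.4, 7, 0, 1, 0, 0, 0, 7.3, 9.2, 0, 1, 0, 0, 0, 4.7, 10.8, 0, 1, 0, 0, 0, 0, 0, 0, 1, 0, 0, 0, 0, 0, 0, 1]

```text
time: 88.2
tcp_pos: [0.5701, -0.0215, 0.0642]
orientation: [0.23, 3.131, -0.0]
contact_force: [-0.4, 0.3, 9.8]
finger_gap: 0.18
gripper_force: 60.0
```

Call:
play_rows:
  plan: [0, 0, 0, 0.6, 2, 0, 1, 0, 0, 0, 0, 0, 0, 1, 0, 0, 0, 0, 0, 0, 1]

```text
time: 88.5
tcp_pos: [0.57, -0.0211, 0.0642]
orientation: [0.232, 3.13, -0.005]
contact_force: [0.1, -8.3, 6.9]
finger_gap: 0.185
gripper_force: 59.9
```

```bash
python3 - <<'E'
from h import *
s=env.state();T=s['tcp_pos'];print(np.degrees(np.arctan2(T[1]+.0158,T[0]-.6147))%360,np.hypot(T[1]+.0158,T[0]-.6147));plan(T)
p=get_image('scene');fit_carriage(p,[.581,.254,.13])
E
```

```text
186.73688916368081 0.04496208979788065
tcp [570.  -21.1  64.2] yaw 171.53 tilt [ 0.0024 -0.0034 -1.    ]
turn az -0.0 deg; then shift x 0.0 y 0.0 z -0.0 t 88.5 F [ 0.1 -8.3  6.9] gap 0.185
carriage n 113 rms mm 1.07 [0.5815 0.2539 0.1262]
```

The crank is at its stop (8 N back-force, handle at -x). I'll release, rise and check everything.

Call:
play_rows:
  plan: [0, 0, 0, -0.4, -1.6, 0, 1, 0, 0, 0, 0, 0, 0, -0.3, 0, 0, 0, 0, 0, 0, -0.3, 0, 0, 0, 0, 0, 0, -0.3, 0, 0, 0, 0, 0, 0, -0.3, 0, 0, 0, 0, 0, -20, -0.3, 0, 0, 0, 0, 0, -40, -0.3, 0, 0, 0, 0, 0, -45, -0.3, 0, 0, 0, 0, 0, -45, -0.3, 0, 0, 0, 0, 0, -40, -0.3]

```text
time: 89.55
tcp_pos: [0.569, -0.0212, 0.2551]
orientation: [0.231, 3.132, -0.0]
contact_force: [1.3, -0.4, -0.2]
finger_gap: 0.649
gripper_force: 0.0
```

Call:
play_rows:
  plan: [0, 0, 0, 20, -20, 0, -0.3, 0, 0, 0, 20, -20, 0, -0.3, 0, 0, 0, 20, -20, 0, -0.3, 0, 0, 0, 20, -20, 0, -0.3, 0, 0, 0, 20, -20, 0, -0.3, 0, 0, 0, 0, 0, 0, -0.3, 0, 0, 0, 0, 0, 0, -0.3]

```text
time: 90.25
tcp_pos: [0.4556, -0.1057, 0.253]
orientation: [0.233, 3.132, 0.0]
contact_force: [0.7, 0.5, 0.4]
finger_gap: 0.653
gripper_force: 0.0
```

```bash
python3 - <<'E'
from h import *
p=get_image('scene');t=get_image('top');c=fit_carriage(p,[.581,.254,.13]);h=fit_carriage(t,[.581,.254,.13])
cs=s2w(json.load(open('car.json')),[0,.0975,0])[0];c=[cs[0],cs[1],.1252];print('expected',cs)
json.dump(c,open('car.json','w'));bar(p,4,30);bar(p,5,30);print(seats(c)[:4,:2])
for P in(p,t):
  for r in spotter.masks_of('mount1',P): print('m',round(r['confidence'],2),*fit_cyl(P,r['region'],z0=.035,z1=.061),np.median(P['color'][r['region']],axis=0))
  handle(P,[.569,-.021]);fit_key(P,.096,[.6467,-.2,-.146])
  for k,z in dict(bottle=0,cup=0,lens=0,jar=0,driver=0).items():
    for r in spotter.place_of(k,P)[:1]: print(k,round(r['confidence'],2),at_z(P,*r['pixel'],z).round(3))
plan([0,0,0])
E
```

```text
carriage n 115 rms mm 1.08 [0.5815 0.2539 0.1246]
carriage n 113 rms mm 1.27 [0.5804 0.2561 0.1245]
expected [0.57952116 0.25730253 0.        ]
clamp angle est 1.57 n 104
clamp angle est 1.57 n 89
[[0.59051    0.16999133]
 [0.58226837 0.23547473]
 [0.57677395 0.27913033]
 [0.56853232 0.34461373]]
m 0.6 [0.57916227 0.34019582] 0.2982102755555447 [105.  46.  24.]
m 0.59 [0.57999607 0.27355183] 0.6609122840297664 [140. 131. 118.]
m 0.5 [0.59089612 0.23350296] 0.3627532010050083 [18.5 98.5 38. ]
handle [569.8 -22.7] area 1.01 px [336.93181818 183.17613636] pred [337.49433871 182.40353633]
key [ 0.6454 -0.202  -0.1441] deg -8.26 area ratio 1.0 cost 0.0
bottle 0.71 [ 0.759 -0.046  0.   ]
cup 0.78 [0.791 0.083 0.   ]
lens 0.76 [0.771 0.169 0.   ]
jar 0.76 [ 0.382 -0.115  0.   ]
driver 0.67 [ 0.767 -0.226  0.   ]
m 0.45 [0.55897204 0.34411115] 0.2231650471128882 [100.  61.  45.]
m 0.44 [0.59001222 0.16502246] 0.7114321661029457 [225. 228. 103.]
m 0.41 [0.57668101 0.27435372] 0.681089266690925 [226.  229.  232.5]
handle [569.4 -21.5] area 0.93 px [310.16666667 198.96296296] pred [309.97613413 199.2123085 ]
key [ 0.6486 -0.2018 -0.1522] deg -8.72 area ratio 0.93 cost 0.0
bottle 0.72 [ 0.768 -0.055  0.   ]
cup 0.83 [0.802 0.081 0.   ]
lens 0.59 [0.781 0.178 0.   ]
jar 0.29 [0.602 0.173 0.   ]
driver 0.58 [ 0.755 -0.211  0.   ]
tcp [ 455.7 -105.5  252.8] yaw 171.57 tilt [ 0.  0. -1.]
turn az -0.0 deg; then shift x 466.2 y 37.6 z 252.8 t 91.0 F [0.6 0.5 0.7] gap 0.652
```

```bash
python3 -c "
from bench import ticket
print(ticket.finish_job())"
```

```text
the job is handed in; nothing more can be done
None
```

I handed the job in at about 91 s of robot time, with all four mounts seated, both clamps at their stops, the key back in its stand and the carriage wound to its far stop; the camera checks agree, but the verdict wasn't shown.

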